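Index repaired power modules on the board stage and log them

TASK

Load every power module lying on the bench flat into the carriage, one to a pocket, then crank the handwheel, grasp by grasp, until the carriage's red pointer stands at the green mark, without pushing the carriage itself. Then take the label scanner, aim it squarely at the carriage's barcode label from 5 cm away, hold it still there for a good second, and lay it back lengthwise on its black pad, underside down. Leave the other bench things where they are, and finish with everything in place and let go.

Things in the scene. Friction and masses are not known exactly. Their poses are not given: they have to be found in the camera images.
- carriage: White tray 56 (x) by 204 (y) mm on rails along its y, on a fixed aluminium stage 16 mm high (165 x 310 mm; scale ledge on the +x side, label on the -x side). Origin: centre of its underside, 22 mm above the table. Floor at z = 4 mm, walls to z = 12 mm; three dividers make four pockets along y, each 48 (x) by 46 (y) mm inside. Stiff: only the handwheel should move it.
- pocket1 (a point): centre of the floor of pocket 1 of 4, counted from the handwheel's end (carriage y = -75 mm, z = 4 mm); axes as the carriage
- pocket2 (a point): centre of the floor of pocket 2 of 4, counted from the handwheel's end (carriage y = -25 mm, z = 4 mm); axes as the carriage
- pocket3 (a point): centre of the floor of pocket 3 of 4, counted from the handwheel's end (carriage y = 25 mm, z = 4 mm); axes as the carriage
- pocket4 (a point): centre of the floor of pocket 4 of 4, counted from the handwheel's end (carriage y = 75 mm, z = 4 mm); axes as the carriage
- label (a point): centre of the white barcode label, 34 x 50 mm, on a plate fixed to the carriage's -x side, level with the middle of its length. The label slopes at 45 degrees: its outward normal is (-0.707, 0, 0.707) in the carriage's axes..
- label_front (a point): the point 50 mm straight out from the label's centre along its normal: where the scanner's window belongs when reading. Moves with the carriage.
- pointer (a point): tip of the red pointer on the carriage's +x side, level with the middle of its length; moves with the carriage
- mark: small green block, 18 x 6 x 5 mm, clipped on the stage's scale ledge beside the pointer's path; origin under its centre; its 6 mm width lies along its y axis (parallel to the carriage's y). The pointer is at the mark when its tip, seen along y, is within the block's width (+-3 mm).
- wheel (a joint): angle of the handwheel in rad, 0 to 12.8, growing clockwise seen from above; each rad moves the carriage 7 mm towards the carriage's +y (away from the wheel). It starts between 0 and 2.8; the mark lies 5 to 11.5 rad further on. Friction 0.2 N m; it stays where it is left.
- wheel_center (a point): on the handwheel's vertical axis at half its height, 82 mm above the table. Solid black disc with a steel rim ring, diameter 60 mm, 18 mm thick (73 to 91 mm above the table), gripped across its diameter from above; 20 mm clear below it round an 18 mm shaft, on a fixed blue gearbox 70 x 70 x 53 mm at the -y end of the stage.
- pad: black rubber rest pad, 200 x 90 x 4 mm, fixed flat on the table; origin at the centre of its underside, x along its length
- scanner: hand-held label scanner lying on its pad, 137 mm long along its x axis, 160 g. Origin on its underside. Yellow handle: x from -75 to 37 mm, 30 mm wide (y), 32 mm high; black head: x from 31 to 61 mm, 46 mm wide, 44 mm high. Best gripped across the handle at x = 5 mm. It must stay level, underside down: the beam leaves the window sloping forward and down at 45 degrees, along (0.707, 0, -0.707).
- window (a point): centre of the red window at the front of the scanner's head, in the scanner's frame (62, 0, 18) mm
- scan_point (a point): the scanner's reading point, 50 mm out from the window along the beam, in the scanner's frame (97.4, 0, -17.4) mm
- module_green: power module, green potted block with a finned aluminium heat sink on top, 36 mm (x) by 32 mm (y) by 34 mm high, 90 g; origin at the centre of its underside. May be absent. Starts on the bench mat; goes flat in any empty pocket with its 36 mm length along the carriage's y.
- module_black: power module, black potted block with a finned aluminium heat sink on top, 36 mm (x) by 32 mm (y) by 34 mm high, 90 g; origin at the centre of its underside. May be absent. Starts on the bench mat; goes flat in any empty pocket with its 36 mm length along the carriage's y.
- module_blue: power module, blue potted block with a finned aluminium heat sink on top, 36 mm (x) by 32 mm (y) by 34 mm high, 90 g; origin at the centre of its underside. May be absent. Starts on the bench mat; goes flat in any empty pocket with its 36 mm length along the carriage's y.
- module_orange: power module, orange potted block with a finned aluminium heat sink on top, 36 mm (x) by 32 mm (y) by 34 mm high, 90 g; origin at the centre of its underside. May be absent. Starts on the bench mat; goes flat in any empty pocket with its 36 mm length along the carriage's y.
- screw_cup: bystander, to be left alone: clear plastic cup 44 mm across, 35 mm high, standing among the modules
- tape_roll: bystander, to be left alone: blue tape roll, 76 mm across, 18 mm high, lying
- solder_spool: bystander, to be left alone: steel solder spool, 52 mm across, 34 mm high, standing
- screwdriver: bystander, to be left alone: red-handled screwdriver lying on the table
- multimeter: bystander, to be left alone: black multimeter, 150 x 75 x 34 mm, lying
Mind the look-alikes: they are no part of the job. Leave any purple or turquoise look-alike of the scanner alone.

How it is judged:
By the outcome, as a careful person would: the job done as asked, in the order asked, and still so for the second after the job is handed in, with the robot touching nothing.
Of module_green, module_black, module_blue, module_orange only 3 to 4 are there at a start; the rules pass over those that are not, and their reading is None.
At some moment in a run one of module_green, module_black, module_blue, module_orange, scanner may be knocked a few centimetres aside while the robot is not near it.
It also fails if it takes over 208 s, if anything falls off the work surface, if the arm or the gripper's body presses on something with over 40 N, if the wrist force passes 120 N, or if a joint passes its speed limit or range.

ROBOT

A 7-joint arm with a two-finger parallel gripper is mounted at the origin on the work surface. World frame = base frame: x ahead of the robot, y to its left, z up, the work surface at z = 0. Lengths are in m, angles in rad, forces in N, time in s.
With the tool pointing down it reaches from about 0.425 to 0.925 m from the base axis. Payload 6.8 kg.
Tool frame: the origin (TCP) lies at the very end of the fingers, on their centre line; the grasp point (between the pads) lies 19 mm behind it; z points along the fingers, y is the line along which they close (so a half turn about z gives the same grasp; the last joint's range is limited). The gripper opens to 85 mm and grips with 20 to 120 N. Pads are 22 mm wide; open, the fingers measure 114 mm over their backs; the gripper's body (76 mm by 85 mm) begins 54 mm behind the grasp point. The pads swing forward as they close: fully open they stand 13 mm farther back than shut.
Start: joints at [1.117, 0.477, 0.022, 1.555, -0.011, 1.109, -0.083], TCP at [0.229, -0.635, 0.199] pointing down, gripper open.
Joint ranges: [-2.96, 2.96], [-0.34, 2.1], [-1.41, 1.46], [0.24, 2.44], [-1.37, 4.51], [0.17, 1.92], [-2.96, 2.96]. Speed limits (rad/s): [2.39, 2.39, 3.14, 3.14, 3.14, 3.14, 3.14].

INTERFACE

Orientations are given as a rotation vector (axis times angle).
In Python, from bench import r gives the robot as it stands. The module is installed in compiled form; this text tells all that it offers.
- The arm moves only by the tool servo_tool, never from a script. Its argument "commands" is a list of rows, each a list of 7 numbers: the turn, a rotation vector about the world's x, y, z in degrees, then the shift along the world's x, y, z in mm, then the closure, from 0 (fully open) to 1 (shut). A call has 1 to 5 rows; each row is the pose to reach, as a shift and turn from the pose commanded when the call began; what a row does not reach only later rows make up. A row lasts 1/12 s, in which the tool goes at most 41.7 mm and 7.16 degrees, less where a joint would pass 70% of its speed; a pose out of reach is approached as far as the arm can. A call with a gripper value outside its range is refused whole. The fingers move at their own pace and stop on an object; "force" is the grip in N (left out, the last holds). Time passes only in rows, so rows that repeat a pose let the fingers close. It gives the time, the measured TCP pose, the force, the opening and the grip force at its end, in the units of the state.
- r.get_obs(): the state, without advancing time (a new reading comes with each control period).
- r.grab_frame(name): name is "side" or "top"; returns (picture, depth): 400x640x3 uint8, blue, green, red; 400x640 float32, m along the optical axis (not along the pixel's ray), 0 where there is no reading.
- r.camera_info(name): a dict with "vertical_fov" (degrees; the focal length in pixels is half the picture's height over the tangent of half this angle, whatever the lens; pixels are square), "cx", "cy" (the principal point, pixels), "D" ([k1, k2, p1, p2, k3] as OpenCV has them; the pictures are not rectified), "cam_to_world" (4x4, takes a point from camera to world coordinates). Camera axes: x right, y up, looking along -z (the intrinsics and any distortion apply to the point x, -y, -z); pixel columns grow to the right and rows downward; lengths in m; the calibration is good to about 2 mm. A picture is of the moment at which its call begins. camera_info takes no time and is no camera call.
- r.hand_in(): hands the job in; it is judged then, once.
The state is a dict: "clock": time; "joints": joint angles; "qvel": joint speeds; "tau": joint torques, N m; "tcp_pos": TCP position; "orientation": TCP orientation; "contact_force": force on the tool from outside, world axes, zero at the start; "moment": the same for the moment, N m; "grip_width": finger opening in m; "gripper_force": force on a finger pad.
Only numpy, scipy, OpenCV 4.12 (cv2) and the standard library are available. Lean on these libraries where they do the work, as an engineer would, in place of code of your own. Each camera call takes 0.05 s, during which the arm holds its last target. There are 200 camera calls.

## Working session

There is one attempt and no reset: what is moved stays moved. The work goes in short steps, Python scripts to look and compute and a tool call to move; the robot and the scene stay as the last step left them, time stands still between calls to the robot, and variables do not carry over. Pictures are saved under pics/ and viewed, at most 14 in all, crops included, and the job is handed in when it is done.

Besides the shell and the picture viewer there is one more tool, called after "Call:" by a JSON object that holds its "name" and its "arguments". servo_tool: Moves the arm, as the interface text tells. Its arguments: {"type":"object","properties":{"commands":{"type":"array"},"force":{"type":"number"}},"required":["commands"]}

```bash
mkdir -p pics
cat > h.py <<'E'
import numpy as np,cv2
from bench import r
def K(n):
    c=r.camera_info(n); f=200/np.tan(np.radians(c["vertical_fov"])/2)
    return np.array([[f,0,c["cx"]],[0,f,c["cy"]],[0,0,1]]),np.array(c["D"],float),np.array(c["cam_to_world"])
def ray(n,uv):
    k,D,T=K(n); p=cv2.undistortPoints(np.array(uv,float).reshape(-1,1,2),k,D).reshape(-1,2)
    d=np.c_[p[:,0],-p[:,1],-np.ones(len(p))]@T[:3,:3].T
    return T[:3,3],d
def onz(n,uv,z):
    o,d=ray(n,uv); return o+d*((z-o[2])/d[:,2])[:,None]
def cloud(n,dep):
    v,u=np.mgrid[0:400,0:640]; o,d=ray(n,np.c_[u.ravel(),v.ravel()])
    return (o+d*dep.reshape(-1,1)).reshape(400,640,3)
def proj(n,P):
    k,D,T=K(n); p=(np.atleast_2d(P)-T[:3,3])@T[:3,:3]
    p=p*[1,-1,-1]
    return cv2.projectPoints(p,np.zeros(3),np.zeros(3),k,D)[0].reshape(-1,2)
E
python3 - <<'E'
from h import *
for n in("top","side"):
    im,d=r.grab_frame(n); cv2.imwrite(f"pics/{n}0.png",im); np.savez(f"{n}0.npz",im=im,d=d); print(n,K(n)[2].round(3).tolist(),K(n)[0][0,0],K(n)[1])
print(r.get_obs())
E
```

```text
top [[0.023, 0.988, -0.156, 0.294], [-1.0, 0.025, 0.012, 0.085], [0.016, 0.155, 0.988, 1.232], [0.0, 0.0, 0.0, 1.0]] 494.8275330345336 [-0.11126029  0.          0.          0.          0.        ]
side [[-0.919, 0.291, -0.266, 0.193], [-0.394, -0.683, 0.615, 0.718], [-0.003, 0.67, 0.742, 0.86], [0.0, 0.0, 0.0, 1.0]] 366.12785012326407 [0.00972139 0.         0.         0.         0.        ]
{'clock': 0.1, 'joints': array([ 1.11685945,  0.47768703,  0.02232778,  1.55630777, -0.01151393,
        1.1093302 , -0.08309704]), 'qvel': array([-0.00060005, -0.00266834,  0.00050798, -0.00075606, -0.00061884,
       -0.00182519, -0.00150645]), 'tau': array([ 3.63999534e-03, -5.97761607e+01,  1.61357805e+00, -2.81953704e+01,
        1.28449628e-02,  5.10690981e-03,  1.02403408e-06]), 'tcp_pos': array([ 0.22862081, -0.63449582,  0.19776201]), 'orientation': array([-3.09319510e+00, -5.40314543e-01,  5.81201275e-04]), 'contact_force': array([0.33398157, 0.64024116, 0.2572365 ]), 'moment': array([-0.05102648,  0.03183367,  0.02212896]), 'gripper_force': 0.0, 'grip_width': 0.0854318059198901}
```

View pics/top0.png

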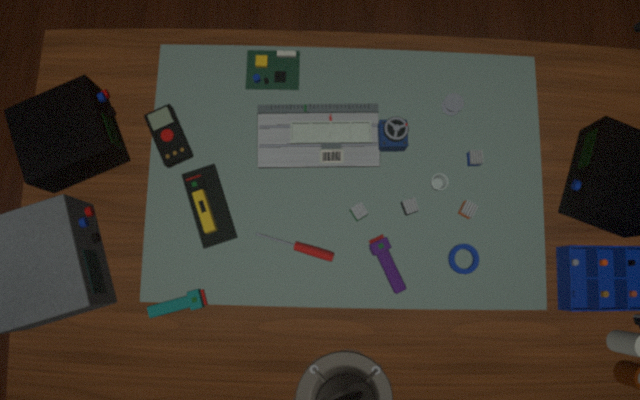

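View pics/side0.png

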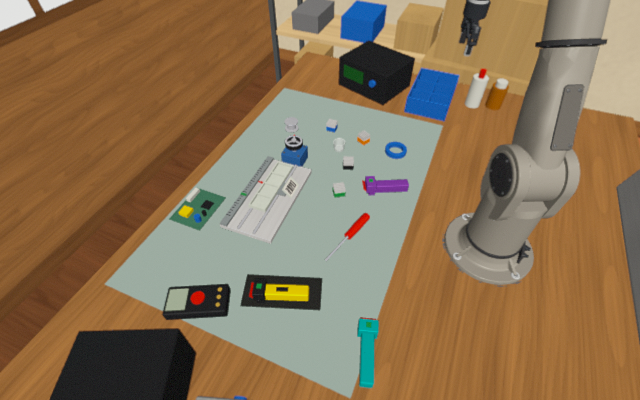

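The top view (up = +x, right = −y) shows the stage at (318,137), with the white carriage at (331,131), label at (331,156) and handwheel at (396,128). The modules in the top view are:
- green (359,211)
- black (410,206)
- blue (477,158)
- orange (468,209)

There are three scanner-like things: yellow (205,207) on the black pad, purple (387,262) and turquoise (177,303). The yellow one fits, since it lies on the pad.

Run:
```python
from h import *
z=np.load("top0.npz"); im,d=z["im"],z["d"]; C=cloud("top",d)
s=np.load("side0.npz"); ims,ds=s["im"],s["d"]; S=cloud("side",ds)
print("table z",np.median(C[215:240,330:350,2]),np.median(S[200:210,320:330,2]))
def blob(P,lo,hi,c,R=30):
    m=((P[...,2]>lo)&(P[...,2]<hi)&(np.hypot(P[...,0]-c[0],P[...,1]-c[1])<R/1000))
    return P[m]
for nm,uv in dict(green=(359,211),black=(410,206),blue=(477,158),orange=(468,209)).items():
    c=onz("top",[uv],.034)[0]
    for n,P in(("top",C),("side",S)):
        q=blob(P,.026,.045,c,33)
        if len(q)<5: print(nm,n,len(q)); continue
        (cx,cy),wh,a=cv2.minAreaRect((q[:,:2]*1000).astype(np.float32)); print(nm,n,len(q),round(cx,1),round(cy,1),np.round(wh,1),round(a,1),q[:,2].max().round(3))
# height samples
for nm,uv in dict(wheel=(396,128),lab=(331,156),carr=(331,131),cup=(440,182),pad=(205,172),handle=(205,210),head=(197,185),corner=(262,108)).items():
    u,v=uv; print(nm,C[v,u].round(4))
def comp(m,nm,P):
    n,l,st,ce=cv2.connectedComponentsWithStats(m.astype(np.uint8))
    for i in range(1,n):
        if st[i,4]>3: print(nm,st[i],ce[i].round(1),np.median(P[l==i],0).round(4))
for n,I,P in(("top",im,C),("side",ims,S)):
    h=cv2.cvtColor(I,cv2.COLOR_BGR2HSV).astype(int); H,Sa,V=h[...,0],h[...,1],h[...,2]
    near=(P[...,0]>.25)&(P[...,0]<.95)&(P[...,1]>-.5)&(P[...,1]<.6)
    comp(near&(H>20)&(H<35)&(Sa>150)&(V>110),n+" yellow",P)
    comp(near&((H<6)|(H>174))&(Sa>150)&(V>90),n+" red",P)
    comp(near&(H>45)&(H<80)&(Sa>110)&(V>50),n+" green",P)
def crop(n,I,u0,v0,w,hh,k):
    return cv2.resize(I[v0:v0+hh,u0:u0+w],None,fx=k,fy=k,interpolation=cv2.INTER_CUBIC)
a=crop("t",im,250,85,165,90,4.8); b=crop("t",im,345,140,140,80,5.6)[:, :792]
b=cv2.convertScaleAbs(b,alpha=1.3)
o=np.zeros((600,792,3),np.uint8); 
b=cv2.resize(b,(300*140//80*1,300)); a=cv2.resize(a,(550,300))
o[:300,:550]=a; o[300:,:b.shape[1]]=b
o[:300,552:792]=cv2.resize(crop("t",im,170,160,72,90,3.33),(240,300)); o[300:,530:792]=cv2.resize(ims[265:315,235:330],(262,138)).repeat(1,0)[0:138].__class__(0) if 0 else np.pad(cv2.resize(ims[265:315,235:330],(262,138)),((0,162),(0,0),(0,0)))
cv2.imwrite("pics/c1.png",o)
```

```text
table z 0.00013480635084706094 -0.0004980614788185345
green top 123 457.6 -26.2 [33.1 30.5] 33.7 0.038
green side 94 456.8 -26.0 [33.3 31.6] 32.8 0.037
black top 135 474.6 -151.5 [33.3 30.9] 22.2 0.04
black side 82 473.5 -154.4 [33.7 34. ] 20.8 0.037
blue top 131 603.3 -321.8 [33.2 30.2] 4.7 0.038
blue side 62 602.2 -322.7 [33.4 33.3] 89.3 0.036
orange top 131 470.1 -300.4 [32.6 35.4] 63.4 0.038
orange side 68 470.3 -301.2 [32.8 37. ] 64.0 0.036
wheel [ 0.6519 -0.1071  0.0917]
lab [0.5906 0.0463 0.0416]
carr [0.658  0.0472 0.031 ]
cup [ 0.5392 -0.2335  0.0086]
pad [0.55   0.364  0.0051]
handle [0.449  0.3517 0.0342]
head [0.5084 0.3723 0.0469]
corner [0.7173 0.2246 0.0219]
top yellow [256  56  11  10 108] [261.   60.4] [0.8487 0.2338 0.0183]
top yellow [193 190  22  42 377] [203.5 211.8] [0.4388 0.3534 0.036 ]
top red [161 129  12  12 113] [166.6 134.7] [0.6359 0.4598 0.0395]
top red [188 178   4   2   4] [189.5 178.5] [0.5271 0.3958 0.0321]
top red [371 236  11   7  24] [375.9 238.8] [ 0.3896 -0.0682  0.0253]
top red [295 243  38  18 276] [313.1 251.3] [0.3562 0.0847 0.024 ]
top red
[... 691 characters left out ...]
ide yellow [216 302   4   5  16] [217.4 304. ] [0.5817 0.4523 0.0351]
side red [363 181   3   9  16] [363.9 185.2] [ 0.3883 -0.0669  0.026 ]
side red [345 213  25  26 234] [357.1 225.3] [0.3547 0.0885 0.0225]
side red [249 282   5  17  50] [251.  289.7] [0.5289 0.3853 0.0298]
side red [190 291  15  14 159] [197.1 297.4] [0.6343 0.4583 0.0386]
side green [369 179   4   3  11] [370.6 179.9] [ 0.371  -0.0772  0.0468]
side green [171 190  53  39 576] [199.4 208.8] [0.8243 0.1998 0.0056]
side green [241 193   5   3  10] [243.  193.7] [0.7187 0.1144 0.0286]
side green [334 193  11   4  36] [339.  194.4] [ 0.4498 -0.0133  0.0122]
side green [256 283   6   6  35] [258.6 285.6] [0.5093 0.3775 0.0488]
```

View pics/c1.png

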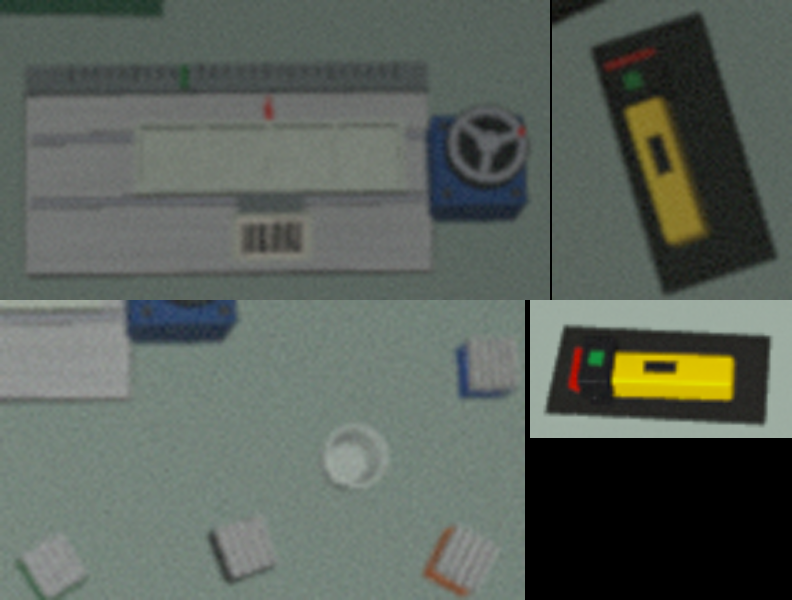

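The crops show the fins running along the modules' longer side. The red pointer is in the upper left crop at (268,108) and the green mark at (184,77). The yellow scanner sits on the black pad, with its head and red window at the upper-left end.

```bash
cat >> h.py <<'E'
def rect(q):
    (cx,cy),wh,a=cv2.minAreaRect((q[:,:2]*1000).astype(np.float32)); return round(cx,1),round(cy,1),np.round(wh,1),round(a,1)
def hsv(I):
    h=cv2.cvtColor(I,cv2.COLOR_BGR2HSV).astype(int); return h[...,0],h[...,1],h[...,2]
E
python3 - <<'E'
from h import *
for n in("top","side"):
    z=np.load(n+"0.npz"); I,P=z["im"],cloud(n,z["d"]); X,Y,Z=P[...,0],P[...,1],P[...,2]; H,S,V=hsv(I)
    box=lambda x0,x1,y0,y1:(X>x0)&(X<x1)&(Y>y0)&(Y<y1)
    print(n,"stage",rect(P[box(.5,.8,-.068,.3)&(Z>.010)&(Z<.05)]))
    q=P[box(.62,.71,-.065,.2)&(Z>.0235)&(Z<.045)]; print("carr",rect(q))
    m=box(.55,.75,-.2,-.05)&(Z>.080)&(Z<.11); print("wheel",rect(P[m]))
    m=box(.55,.75,-.2,-.05)&(Z>.045)&(Z<.060); print("gear",rect(P[m]))
    m=box(.66,.76,-.05,.25)&((H<8)|(H>172))&(S>100); print("pointer",m.sum(),P[m].mean(0).round(4), rect(P[m]) if m.sum()>3 else 0)
    m=box(.69,.77,-.05,.25)&(H>40)&(H<85)&(S>90); print("mark",m.sum(),P[m].mean(0).round(4), rect(P[m]) if m.sum()>3 else 0)
    m=box(.54,.63,-.02,.12)&(Z>.024)&(Z<.08); print("label",rect(P[m]),Z[m].min().round(3),Z[m].max().round(3))
    m=box(.3,.6,.2,.5)&(V<60)&(Z<.012); print("pad",rect(P[m]))
    m=box(.3,.6,.2,.5)&(H>20)&(H<35)&(S>150)&(Z>.028); print("handle",rect(P[m]))
    m=box(.3,.6,.2,.43)&(Z>.02); print("scanner",rect(P[m]))
    m=box(.3,.6,.2,.43)&(Z>.04); print("head",rect(P[m]),np.median(Z[m]))
E
```

```text
top stage (685.5, 96.0, array([236.9, 329.8]), 1.4)
carr (665.0, 67.3, array([263.7,  89.9]), 90.0)
wheel (651.9, -106.7, array([58. , 59.5]), 46.1)
gear (652.3, -106.6, array([71.9, 72. ]), 1.8)
pointer 7 [0.6922 0.0496 0.0295] (692.3, 49.1, array([11. ,  2.8]), 1.5)
mark 8 [0.7187 0.1151 0.0295] (718.5, 115.7, array([14.1,  2.6]), 2.0)
label (602.9, 53.1, array([ 54.1, 132.6]), 0.0) 0.024 0.063
pad (494.9, 366.1, array([273.4, 114.8]), 28.6)
handle (498.3, 377.7, array([217.9,  33.4]), 23.5)
scanner (496.2, 318.1, array([224.1, 207. ]), 89.9)
head (501.2, 375.7, array([206.2,  45. ]), 21.3) 0.047435443564085356
side stage (686.6, 89.3, array([238.3, 315.9]), 2.4)
carr (665.0, 70.6, array([ 89.5, 257.4]), 0.0)
wheel (650.4, -105.9, array([58.3, 55.8]), 67.7)
gear (650.5, -106.1, array([71. , 70.2]), 4.0)
pointer 7 [0.6963 0.0465 0.0272] (698.9, 45.5, array([ 9.1, 19.9]), 55.0)
mark 11 [0.7176 0.1144 0.028 ] (717.4, 114.1, array([15.2,  5.9]), 4.4)
label (602.1, 54.0, array([ 55.5, 130.6]), 0.0) 0.024 0.059
pad (499.1, 366.4, array([283. , 110.5]), 28.0)
handle (497.0, 382.3, array([224.2,  47.9]), 30.2)
scanner (500.9, 374.3, array([223.3,  47.3]), 22.4)
head (509.2, 377.5, array([30.3, 46.9]), 21.9) 0.047359927467303
```

Run:
```python
from h import *
c=np.array([(136,124),(403,122),(405,191),(132,194)])/3.3333+[250,85]-.35
p=onz("top",c,.034)*1000; print(p.round(1),p.mean(0).round(1))
c=np.array([(26,64),(428,64),(432,270),(26,273)])/3.3333+[250,85]-.35
p=onz("top",c,.016)*1000; print(p.round(1))
z=np.load("top0.npz");im=z["im"]
# stage edge lines from gradient along long bottom edge
g=cv2.cvtColor(im,cv2.COLOR_BGR2GRAY).astype(float)
def edge(cols,r0,r1,zz):
    pts=[]
    for u in cols:
        d=np.abs(np.diff(g[r0:r1,u-1:u+2].mean(1))); k=d.argmax(); w=d[max(k-1,0):k+2]; pts.append((u,r0+max(k-1,0)+.5+(w*np.arange(len(w))).sum()/w.sum()))
    q=onz("top",pts,zz)*1000; return np.polyfit(q[:,1],q[:,0],1),np.degrees(-np.arctan(np.polyfit(q[:,1],q[:,0],1)[0])).round(2)
print("bottom edge",edge(range(262,375,3),160,174,.016))
print("carr top",edge(range(296,326,2),116,128,.034),"bot",edge(range(294,368,3),138,148,.034))
S=np.load("side0.npz"); print(proj("side",[[.652,-.106,.091],[.665,.048,.034]]))
```

```text
[[678.2 149.9  34. ]
 [685.7 -52.2  34. ]
 [631.6 -53.9  34. ]
 [623.5 151.   34. ]] [654.7  48.7  34. ]
[[730.3 237.5  16. ]
 [739.2 -73.5  16. ]
 [575.4 -76.8  16. ]
 [564.9 229.8  16. ]]
bottom edge (array([-4.77024009e-02,  5.76058481e+02]), np.float64(2.73))
carr top (array([-3.45145926e-02,  6.78864039e+02]), np.float64(1.98)) bot (array([-4.31533960e-02,  6.30810263e+02]), np.float64(2.47))
[[292.64358129 140.94628796]
 [268.35078006 183.01372795]]
```

Call:
{"name": "servo_tool", "arguments": {"commands": [[0, 0, -5, 25, 33, 0, 0.2], [0, 0, -10, 50, 67, 0, 0.2], [0, 0, -15, 75, 100, 0, 0.2], [0, 0, -20, 100, 133, 0, 0.2], [0, 0, -23.5, 120, 167, 0, 0.2]], "force": 40}}

```text
clock: 0.52
tcp_pos: [0.3504, -0.4659, 0.1982]
orientation: [-3.139, 0.107, -0.0]
contact_force: [0.6, -0.4, 1.1]
grip_width: 0.068
gripper_force: 0.0
```

Call:
{"name": "servo_tool", "arguments": {"commands": [[0, 0, -5, 25, 33, 0, 0.2], [0, 0, -10, 50, 67, -20, 0.2], [0, 0, -15, 75, 100, -40, 0.2], [0, 0, -20, 100, 133, -60, 0.2], [0, 0, -23.3, 121, 167, -70, 0.2]]}}

```text
clock: 0.93
tcp_pos: [0.463, -0.3099, 0.1307]
orientation: [-3.053, 0.741, 0.002]
contact_force: [1.4, -0.5, -0.1]
grip_width: 0.0682
gripper_force: 0.0
```

Run:
```python
from h import *
from scipy.spatial.transform import Rotation as R
o=r.get_obs(); print({k:np.round(o[k],4) for k in("clock","joints","tcp_pos","orientation","contact_force","grip_width")}); x=R.from_rotvec(o["orientation"]).as_matrix(); print(np.degrees(np.arctan2(x[1,0],x[0,0])),x[:,2])
for n in("top","side"):
    im,d=r.grab_frame(n); cv2.imwrite(f"pics/{n}1.png",im); np.savez(f"{n}1.npz",im=im,d=d)
```

```text
{'clock': np.float64(0.9333), 'joints': array([ 0.454 ,  0.3616,  0.0294,  1.9074, -0.0132,  0.8742, -1.557 ]), 'tcp_pos': array([ 0.463 , -0.3099,  0.1307]), 'orientation': array([-3.0529e+00,  7.4090e-01,  2.4000e-03]), 'contact_force': array([ 1.3554, -0.5208, -0.0621]), 'grip_width': np.float64(0.0682)}
-27.28255088856574 [-1.46006640e-03  4.45834400e-04 -9.99998835e-01]
```

Call:
{"name": "servo_tool", "arguments": {"commands": [[0, 0, 0, 0, 0, -35, 0.2], [0, 0, 0, 0, 0, -70, 0.2], [0, 0, 0, 0, 0, -105, 0.2], [0, 0, 0, 0, 0, -117, 0.2], [0, 0, 0, 0, 0, -117, 0.2]]}}

```text
clock: 1.45
tcp_pos: [0.4604, -0.3101, 0.0124]
orientation: [-3.053, 0.732, 0.01]
contact_force: [0.3, -0.1, -0.6]
grip_width: 0.0686
gripper_force: 0.0
```

Call:
{"name": "servo_tool", "arguments": {"commands": [[0, 0, 0, 0, 0, 0, 0.9], [0, 0, 0, 0, 0, 0, 0.9], [0, 0, 0, 0, 0, 0, 0.9], [0, 0, 0, 0, 0, 0, 0.9], [0, 0, 0, 0, 0, 0, 0.9]]}}

```text
clock: 1.87
tcp_pos: [0.4639, -0.3119, 0.0167]
orientation: [3.054, -0.733, 0.003]
contact_force: [-0.9, 0.9, -0.0]
grip_width: 0.0092
gripper_force: 0.0
```

```bash
cat >> h.py <<'E'
from scipy.spatial.transform import Rotation as R
def st():
    o=r.get_obs(); x=R.from_rotvec(o["orientation"]).as_matrix(); print("t",o["clock"].round(2),"tcp",(o["tcp_pos"]*1000).round(1),"yaw",np.degrees(np.arctan2(x[1,0],x[0,0])).round(1),"tilt",np.degrees(x[:2,2]).round(2),"w",round(o["grip_width"]*1000,1),"q",o["joints"].round(2),"F",o["contact_force"].round(1))
    return o
E
python3 - <<'E'
from h import *
st()
for n in("top","side"):
    im,d=r.grab_frame(n); np.savez(f"{n}2.npz",im=im,d=d)
    uv=proj(n,[[.47,-.301,.03]])[0].astype(int); u,v=uv; c=im[max(v-35,0):v+35,u-50:u+50]; cv2.imwrite(f"pics/{n}2.png",cv2.resize(c,None,fx=5,fy=5,interpolation=cv2.INTER_CUBIC)); print(uv)
a=cv2.imread("pics/top2.png");b=cv2.imread("pics/side2.png"); cv2.imwrite("pics/m2.png",cv2.resize(np.vstack([a,b]),(430,600)))
E
```

```text
Traceback (most recent call last):
  File "h.py", line 25, in st
    o=r.get_obs(); x=R.from_rotvec(o["orientation"]).as_matrix(); print("t",o["clock"].round(2),"tcp",(o["tcp_pos"]*1000).round(1),"yaw",np.degrees(np.arctan2(x[1,0],x[0,0])).round(1),"tilt",np.degrees(x[:2,2]).round(2),"w",round(o["grip_width"]*1000,1),"q",o["joints"].round(2),"F",o["contact_force"].round(1))
                                                                            ^^^^^^^^^^^^^^^^
AttributeError: 'float' object has no attribute 'round'
```

```bash
sed -i 's/o\["clock"\].round(2)/round(float(o["clock"]),2)/' h.py
python3 - <<'E'
from h import *
st()
for n in("top","side"):
    im,d=r.grab_frame(n); np.savez(f"{n}2.npz",im=im,d=d)
    uv=proj(n,[[.47,-.301,.03]])[0].astype(int); u,v=uv; c=im[max(v-35,0):v+35,u-50:u+50]; cv2.imwrite(f"pics/{n}2.png",cv2.resize(c,None,fx=5,fy=5,interpolation=cv2.INTER_CUBIC)); print(uv)
a=cv2.imread("pics/top2.png");b=cv2.imread("pics/side2.png"); cv2.imwrite("pics/m2.png",cv2.resize(np.vstack([a,b]),(430,600)))
E
```

```text
t 1.87 tcp [ 463.9 -311.9   16.7] yaw -27.0 tilt [ 0.11 -0.06] w 9.2 q [ 0.47  0.53  0.02  1.98 -0.02  0.64 -1.55] F [-0.9  0.9 -0. ]
[469 208]
[363 134]
```

View pics/m2.png

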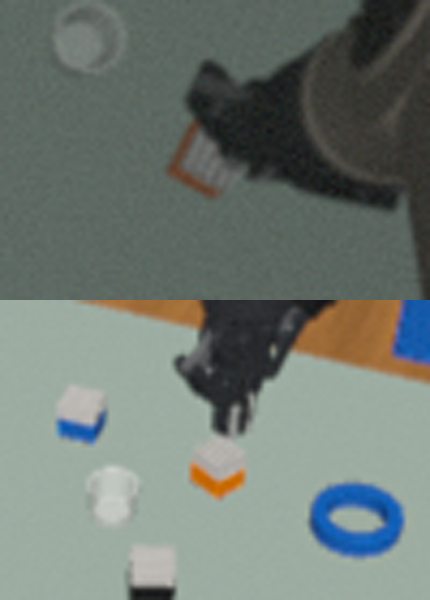

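Run:
```python
from h import *
o=r.get_obs(); T=o["tcp_pos"]
for n in("top","side"):
    z=np.load(n+"2.npz"); I,P=z["im"],cloud(n,z["d"]); X,Y,Z=P[...,0],P[...,1],P[...,2]; H,S,V=hsv(I)
    m=(np.hypot(X-.47,Y+.30)<.06)&(Z>.026)&(Z<.04)&(V>100)&(S<60); print(n,"module",m.sum(),rect(P[m]), "tcp px",proj(n,[T,T+[0,0,.1]]).round(1))
    m=(np.hypot(X-.47,Y+.30)<.09)&(Z>.005)&(Z<.06)&(V<70)&(Z<.09); print("dark",m.sum(),rect(P[m]),P[m].min(0),P[m].max(0)); 
    m=(np.hypot(X-.47,Y+.30)<.07)&(H<16)&(S>150)&(Z>.004)&(Z<.04);print("orange",m.sum(),rect(P[m]))
    print(K(n)[2][:3,3])
```

```text
top module 46 (464.1, -298.7, array([31.6, 19.8]), 58.6) tcp px [[471.7 211.8]
 [485.3 206.2]]
dark 6 (462.6, -305.7, array([17.3,  6.6]), 56.0) [ 0.45506906 -0.31382722  0.04927115] [ 0.46472674 -0.29673368  0.05832361]
orange 1 (457.1, -285.7, array([0., 0.]), 0.0)
[0.29381474 0.08504198 1.23152206]
side module 66 (470.1, -301.8, array([33.1, 36.9]), 66.2) tcp px [[365.5 136.7]
 [368.  113.6]]
dark 1 (453.9, -310.4, array([0., 0.]), 0.0) [ 0.45394548 -0.31038779  0.05883177] [ 0.45394548 -0.31038779  0.05883177]
orange 17 (468.9, -298.8, array([27.8, 35.1]), 68.7)
[0.19307356 0.71830801 0.86004257]
```

Run:
```python
from h import *
tc={"0":[.2286,-.6345,.1978],"1":[.463,-.3099,.1307],"2":r.get_obs()["tcp_pos"]}
out=[]
for k in("0","1","2"):
    z=np.load(f"side{k}.npz"); I,P=z["im"],cloud("side",z["d"]); T=np.array(tc[k])
    m=(np.hypot(P[...,0]-T[0],P[...,1]-T[1])<.06)&(P[...,2]>.038)&(P[...,2]<T[2]+.12)
    q=P[m]; q=q[np.argsort(q[:,2])][:60]; print(k,"tcp",T.round(3),"px",proj("side",[T]).round(0),m.sum(),"\n",(q[::7]*1000).round(0).tolist())
    u,v=proj("side",[T])[0].astype(int); u=min(max(u,45),594); v0=max(v-50,0); c=I[v0:v0+70,u-45:u+45].copy()
    c=cv2.resize(c,(270,210),interpolation=cv2.INTER_CUBIC); p=proj("side",[T])[0]; cv2.drawMarker(c,(int((p[0]-u+45)*3),int((p[1]-v0)*3)),(0,0,255),0,10); out.append(c)
cv2.imwrite("pics/g.png",cv2.resize(np.hstack(out),(800,207)))
```

```text
0 tcp [ 0.229 -0.634  0.198] px [[460.  61.]] 354 
 [[263.0, -615.0, 38.0], [276.0, -621.0, 40.0], [280.0, -617.0, 42.0], [247.0, -690.0, 44.0], [261.0, -618.0, 46.0], [228.0, -692.0, 47.0], [240.0, -692.0, 49.0], [262.0, -617.0, 51.0], [228.0, -621.0, 52.0]]
1 tcp [ 0.463 -0.31   0.131] px [[368. 110.]] 343 
 [[455.0, -333.0, 167.0], [487.0, -264.0, 170.0], [474.0, -264.0, 174.0], [474.0, -264.0, 177.0], [493.0, -260.0, 179.0], [482.0, -256.0, 181.0], [442.0, -332.0, 182.0], [444.0, -328.0, 184.0], [441.0, -338.0, 187.0]]
2 tcp [ 0.463 -0.312  0.016] px [[366. 137.]] 290 
 [[459.0, -316.0, 49.0], [461.0, -299.0, 56.0], [454.0, -310.0, 59.0], [472.0, -297.0, 63.0], [463.0, -302.0, 67.0], [451.0, -311.0, 68.0], [450.0, -318.0, 72.0], [473.0, -296.0, 76.0], [462.0, -297.0, 79.0]]
```

View pics/g.png

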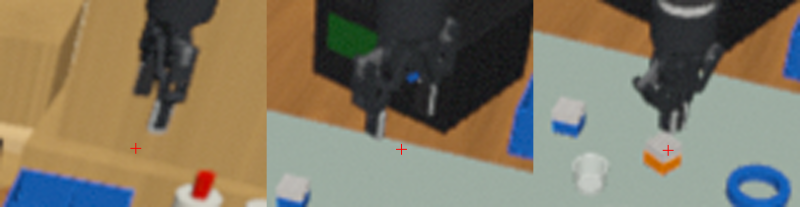

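The fingertips appear about 30 mm above the reported TCP (red crosses), so they closed in the air just above the module at crop (665,150). I'll raise the arm, let it settle, and measure the real tip offset.

Call:
{"name": "servo_tool", "arguments": {"commands": [[0, 0, 0, 0, 0, 35, 0.9], [0, 0, 0, 0, 0, 70, 0.9], [0, 0, 0, 0, 0, 100, 0.9], [0, 0, 0, 0, 0, 100, 0.9], [0, 0, 0, 0, 0, 100, 0.9]]}}

```text
clock: 2.38
tcp_pos: [0.4644, -0.3122, 0.1175]
orientation: [3.054, -0.733, 0.007]
contact_force: [-0.3, 0.5, -0.2]
grip_width: 0.0086
gripper_force: 0.0
```

Call:
{"name": "servo_tool", "arguments": {"commands": [[0, 0, 0, 0, 0, 0, 0.9], [0, 0, 0, 0, 0, 0, 0.9], [0, 0, 0, 0, 0, 0, 0.9]]}}

```text
clock: 2.63
tcp_pos: [0.4621, -0.3109, 0.114]
orientation: [-3.054, 0.733, 0.004]
contact_force: [-1.0, 0.2, -0.5]
grip_width: 0.0084
gripper_force: 0.0
```

Run:
```python
from h import *
o=st(); T=o["tcp_pos"]; out=[]
for n in("top","side"):
    im,d=r.grab_frame(n); np.savez(f"{n}3.npz",im=im,d=d); P=cloud(n,d)
    m=(np.hypot(P[...,0]-T[0],P[...,1]-T[1])<.06)&(P[...,2]>.06)&(P[...,2]<T[2]+.07)
    q=P[m]; q=q[np.argsort(q[:,2])][:40]; print(n,m.sum(),(q[::4]*1000).round(0).tolist())
    p=proj(n,[T,T+[0,0,.035]]); u,v=p[0].astype(int); c=cv2.resize(im[v-50:v+30,u-50:u+50],(400,320),interpolation=cv2.INTER_CUBIC)
    for k in p: cv2.drawMarker(c,(int((k[0]-u+50)*4),int((k[1]-v+50)*4)),(0,0,255),0,10)
    out.append(c); print(u,v,p)
cv2.imwrite("pics/g3.png",np.hstack(out))
```

```text
t 2.63 tcp [ 462.1 -310.9  114. ] yaw -27.0 tilt [-0.14  0.07] w 8.4 q [ 0.46  0.38  0.03  1.92 -0.01  0.84 -1.55] F [-1.   0.2 -0.5]
top 62 [[455.0, -309.0, 146.0], [450.0, -310.0, 152.0], [450.0, -320.0, 155.0], [451.0, -310.0, 156.0], [458.0, -294.0, 157.0], [455.0, -296.0, 158.0], [458.0, -312.0, 160.0], [457.0, -294.0, 163.0], [457.0, -296.0, 164.0], [450.0, -311.0, 167.0]]
484 206 [[484.64508694 206.91814452]
 [489.91640533 204.73554037]]
side 89 [[471.0, -305.0, 145.0], [475.0, -305.0, 148.0], [463.0, -298.0, 151.0], [463.0, -300.0, 154.0], [448.0, -318.0, 155.0], [461.0, -302.0, 158.0], [469.0, -296.0, 159.0], [463.0, -296.0, 160.0], [448.0, -313.0, 162.0], [450.0, -309.0, 164.0]]
368 114 [[368.28964518 114.35434137]
 [369.25197223 105.64453131]]
```

View pics/g3.png

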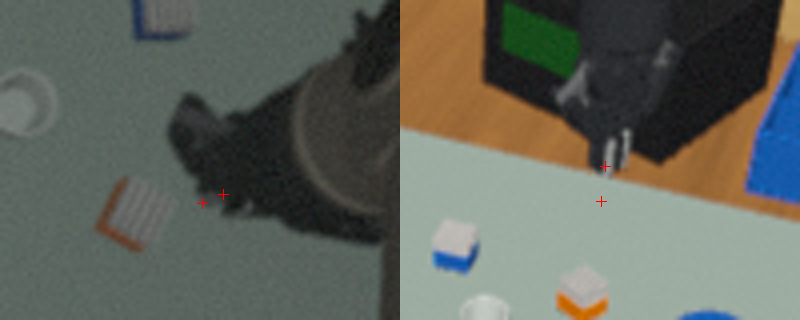

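Call:
{"name": "servo_tool", "arguments": {"commands": [[0, 0, 7, 0, 0, 10, 0.2], [0, 0, 14, 0, 0, 20, 0.2], [0, 0, 21, 0, 0, 30, 0.2], [0, 0, 28, 0, 0, 40, 0.2], [0, 0, 35, 0, 0, 40, 0.2]]}}

```text
clock: 3.15
tcp_pos: [0.4639, -0.3119, 0.1567]
orientation: [3.132, 0.229, 0.003]
contact_force: [0.4, -0.2, 0.4]
grip_width: 0.0676
gripper_force: 0.0
```

Call:
{"name": "servo_tool", "arguments": {"commands": [[0, 0, 7, 0, 0, 0, 0.2], [0, 0, 14, 0, 0, 0, 0.2], [0, 0, 21, 0, 0, 0, 0.2], [0, 0, 28, 0, 0, 0, 0.2], [0, 0, 35, 0, 0, 0, 0.2]]}}

```text
clock: 3.57
tcp_pos: [0.4627, -0.3112, 0.1547]
orientation: [-2.918, -1.16, 0.001]
contact_force: [-0.5, -0.2, -0.2]
grip_width: 0.0682
gripper_force: 0.0
```

Call:
{"name": "servo_tool", "arguments": {"commands": [[0, 0, 7, 0, 0, 0, 0.2], [0, 0, 14, 0, 0, 0, 0.2], [0, 0, 20, 0, 0, 0, 0.2], [0, 0, 20, 0, 0, 0, 0.2], [0, 0, 20, 0, 0, 0, 0.2]]}}

```text
clock: 3.98
tcp_pos: [0.4627, -0.3114, 0.1548]
orientation: [-2.68, -1.637, 0.0]
contact_force: [-0.1, 0.4, -0.6]
grip_width: 0.068
gripper_force: 0.0
```

```bash
cat >> h.py <<'E'
def tips(tag):
    o=st(); T=o["tcp_pos"]; M=R.from_rotvec(o["orientation"]).as_matrix(); A=[]
    for n in("top","side"):
        im,d=r.grab_frame(n); np.savez(f"{n}{tag}.npz",im=im,d=d); P=cloud(n,d).reshape(-1,3)
        q=(P-T)@M*1000; q=q[(np.abs(q[:,0])<25)&(np.abs(q[:,1])<70)&(q[:,2]>-90)&(q[:,2]<20)]
        for s in(-1,1):
            b=q[q[:,1]*s>5]; b=b[np.argsort(-b[:,2])]
            print(n,s,len(b),b[:24:4].round(0).tolist(),"x-range",np.percentile(b[:40,0],[5,95]).round(0) if len(b) else 0,"y-range",np.percentile(b[:40,1],[5,95]).round(0) if len(b) else 0)
E
python3 -c "
from h import *
tips('4')"
```

```text
t 3.98 tcp [ 462.7 -311.4  154.8] yaw 62.8 tilt [-0.04  0.04] w 68.0 q [ 0.71  0.35 -0.28  1.87  0.12  0.94 -0.1 ] F [-0.1  0.4 -0.6]
top -1 61 [[10.0, -42.0, -43.0], [13.0, -39.0, -48.0], [13.0, -35.0, -50.0], [14.0, -39.0, -55.0], [13.0, -36.0, -58.0], [9.0, -44.0, -61.0]] x-range [ 8. 14.] y-range [-49. -36.]
top 1 16 [[6.0, 35.0, -41.0], [12.0, 38.0, -46.0], [12.0, 40.0, -50.0], [12.0, 38.0, -60.0]] x-range [ 8. 14.] y-range [35. 59.]
side -1 88 [[-7.0, -41.0, -41.0], [7.0, -40.0, -46.0], [-5.0, -46.0, -48.0], [5.0, -42.0, -50.0], [11.0, -35.0, -52.0], [10.0, -33.0, -54.0]] x-range [-6. 12.] y-range [-49. -36.]
side 1 96 [[-9.0, 35.0, -41.0], [12.0, 37.0, -44.0], [5.0, 35.0, -46.0], [-7.0, 34.0, -49.0], [11.0, 39.0, -50.0], [-4.0, 36.0, -53.0]] x-range [-9. 12.] y-range [32. 39.]
```

Call:
{"name": "servo_tool", "arguments": {"commands": [[0, 0, -7, 2, 3, -10, 0.2], [0, 0, -14, 4, 6, -20, 0.2], [0, 0, -21, 6, 9, -30, 0.2], [0, 0, -28, 7, 10.5, -40, 0.2], [0, 0, -35, 7, 10.5, -40, 0.2]]}}

```text
clock: 4.5
tcp_pos: [0.4692, -0.2997, 0.1134]
orientation: [-3.049, -0.749, 0.004]
contact_force: [-0.2, -0.4, -0.1]
grip_width: 0.0685
gripper_force: 0.0
```

Call:
{"name": "servo_tool", "arguments": {"commands": [[0, 0, -7, 0, 0, 0, 0.2], [0, 0, -14, 0, 0, 0, 0.2], [0, 0, -21, 0, 0, 0, 0.2], [0, 0, -28, 0, 0, 0, 0.2], [0, 0, -35, 0, 0, 0, 0.2]]}}

```text
clock: 4.92
tcp_pos: [0.4701, -0.3008, 0.1153]
orientation: [3.135, -0.204, -0.0]
contact_force: [-0.1, 0.5, 0.4]
grip_width: 0.0683
gripper_force: 0.0
```

Call:
{"name": "servo_tool", "arguments": {"commands": [[0, 0, -7, 0, 0, -10, 0.2], [0, 0, -14, 0, 0, -30, 0.2], [0, 0, -19, 0, 0, -50, 0.2], [0, 0, -19, 0, 0, -60, 0.2], [0, 0, -19, 0, 0, -60, 0.2]]}}

```text
clock: 5.33
tcp_pos: [0.4685, -0.2998, 0.0532]
orientation: [-3.061, 0.703, 0.007]
contact_force: [-0.2, 1.0, -0.5]
grip_width: 0.0687
gripper_force: 0.0
```

Call:
{"name": "servo_tool", "arguments": {"commands": [[0, 0, 0, 0, 0, -20, 0.2], [0, 0, 0, 0, 0, -40, 0.2], [0, 0, 0, 0, 0, -55, 0.2], [0, 0, 0, 0, 0, -65, 0.2], [0, 0, 0, 0, 0, -65, 0.2]]}}

```text
clock: 5.75
tcp_pos: [0.4693, -0.3005, -0.0107]
orientation: [-3.061, 0.704, 0.003]
contact_force: [-0.1, -0.5, 0.4]
grip_width: 0.0686
gripper_force: 0.0
```

```bash
python3 -c "
from h import *
tips('5')
for n in ('top','side'):
    z=np.load(n+'5.npz'); P=cloud(n,z['d']); H,S,V=hsv(z['im'])
    m=(np.hypot(P[...,0]-.47,P[...,1]+.30)<.05)&(P[...,2]>.026)&(P[...,2]<.04)&(V>100)&(S<60); print(m.sum(),rect(P[m]))
"
```

```text
t 5.75 tcp [ 469.3 -300.5  -10.7] yaw -25.9 tilt [-0.11  0.07] w 68.6 q [ 0.43  0.57  0.04  1.99 -0.04  0.59 -1.53] F [-0.1 -0.5  0.4]
top -1 414 [[3.0, -55.0, -4.0], [-4.0, -67.0, -6.0], [-10.0, -18.0, -6.0], [-4.0, -32.0, -6.0], [21.0, -64.0, -7.0], [-12.0, -60.0, -7.0]] x-range [-23.  19.] y-range [-68. -17.]
top 1 294 [[-17.0, 70.0, -4.0], [-1.0, 62.0, -5.0], [-24.0, 52.0, -6.0], [-21.0, 24.0, -6.0], [-10.0, 22.0, -6.0], [-22.0, 16.0, -7.0]] x-range [-24.   1.] y-range [16. 68.]
side -1 266 [[20.0, -8.0, -5.0], [20.0, -54.0, -7.0], [-12.0, -70.0, -8.0], [19.0, -30.0, -9.0], [-23.0, -26.0, -9.0], [8.0, -61.0, -9.0]] x-range [-23.  21.] y-range [-68. -12.]
side 1 191 [[8.0, 58.0, -6.0], [-23.0, 36.0, -8.0], [-7.0, 53.0, -8.0], [16.0, 61.0, -9.0], [-9.0, 62.0, -9.0], [22.0, 62.0, -10.0]] x-range [-23.  21.] y-range [12. 65.]
45 (462.0, -297.7, array([31. , 17.9]), 55.3)
69 (471.9, -296.5, array([86.6, 36.4]), 67.9)
```

Call:
{"name": "servo_tool", "arguments": {"commands": [[0, 0, 0, 0, 0, -5, 0.2], [0, 0, 0, 0, 0, -10, 0.2], [0, 0, 0, 0, 0, -10, 0.8], [0, 0, 0, 0, 0, -10, 0.8], [0, 0, 0, 0, 0, -10, 0.8]]}}

```text
clock: 6.27
tcp_pos: [0.4702, -0.3011, -0.0194]
orientation: [3.061, -0.706, 0.0]
contact_force: [-0.5, -0.5, 0.2]
grip_width: 0.0322
gripper_force: 0.2
```

Call:
{"name": "servo_tool", "arguments": {"commands": [[0, 0, 0, 0, 0, 0, 0.8], [0, 0, 0, 0, 0, 0, 0.8], [0, 0, 0, 0, 0, 0, 0.8], [0, 0, 0, 0, 0, 0, 0.8]]}}

```text
clock: 6.6
tcp_pos: [0.4704, -0.3012, -0.0192]
orientation: [3.061, -0.706, 0.001]
contact_force: [-0.7, -0.4, 5.7]
grip_width: 0.0314
gripper_force: 41.1
```

Call:
{"name": "servo_tool", "arguments": {"commands": [[0, 0, 0, 0, 0, 20, 0.8], [0, 0, 0, 0, 0, 60, 0.8], [0, 0, 0, 0, 0, 100, 0.8], [0, 0, 6.5, 0, 0, 130, 0.8], [0, 0, 13.3, 0, 0, 130, 0.8]]}}

```text
clock: 7.02
tcp_pos: [0.4737, -0.303, 0.1166]
orientation: [3.119, -0.339, 0.015]
contact_force: [0.3, -1.3, -1.0]
grip_width: 0.0311
gripper_force: 40.5
```

Call:
{"name": "servo_tool", "arguments": {"commands": [[0, 0, 7, 13, 18, 0, 0.8], [0, 0, 14, 26, 36, 0, 0.8], [0, 0, 21, 38, 55, 0, 0.8], [0, 0, 28, 50, 74, 0, 0.8], [0, 0, 35, 63, 92, 0, 0.8]]}}

```text
clock: 7.43
tcp_pos: [0.5329, -0.2077, 0.11]
orientation: [-3.08, -0.617, 0.001]
contact_force: [0.6, -0.8, -1.7]
grip_width: 0.0315
gripper_force: 40.5
```

Call:
{"name": "servo_tool", "arguments": {"commands": [[0, 0, 7, 13, 18, 0, 0.8], [0, 0, 14, 26, 36, 0, 0.8], [0, 0, 21, 38, 55, 0, 0.8], [0, 0, 28, 50, 74, 0, 0.8], [0, 0, 35, 63, 92, 0, 0.8]]}}

```text
clock: 7.85
tcp_pos: [0.5959, -0.1158, 0.1099]
orientation: [-2.751, -1.515, 0.001]
contact_force: [0.2, -0.1, -0.1]
grip_width: 0.0312
gripper_force: 40.5
```

Call:
{"name": "servo_tool", "arguments": {"commands": [[0, 0, 7, 13, 18, 0, 0.8], [0, 0, 14, 26, 36, 0, 0.8], [0, 0, 21, 38, 55, 0, 0.8], [0, 0, 28, 50, 74, 0, 0.8], [0, 0, 35, 62, 91, 0, 0.8]]}}

```text
clock: 8.27
tcp_pos: [0.658, -0.0246, 0.1098]
orientation: [-2.168, -2.272, 0.001]
contact_force: [0.4, -0.0, -0.9]
grip_width: 0.0313
gripper_force: 40.5
```

Call:
{"name": "servo_tool", "arguments": {"commands": [[0, 0, 0, 0, 0, -20, 0.8], [0, 0, 0, 0, 0, -20, 0.8]]}}

```text
clock: 8.43
tcp_pos: [0.656, -0.0243, 0.087]
orientation: [-2.17, -2.265, 0.005]
contact_force: [-0.7, -0.5, -2.2]
grip_width: 0.0311
gripper_force: 40.5
```

```bash
python3 -c "
from h import *
st()"
```

```text
t 8.43 tcp [656.  -24.3  87. ] yaw 92.5 tilt [-0.3   0.06] w 31.1 q [ 0.26  0.6  -0.45  1.67  0.31  0.95 -0.26] F [-0.7 -0.5 -2.2]
```

Call:
{"name": "servo_tool", "arguments": {"commands": [[0, 0, 0, 1, -1, -25, 0.8], [0, 0, 0, 1.5, -2, -50, 0.8], [0, 0, 0, 1.5, -2, -68, 0.8], [0, 0, 0, 1.5, -2, -75, 0.8], [0, 0, 0, 1.5, -2, -79, 0.8]]}}

```text
clock: 8.85
tcp_pos: [0.658, -0.0291, 0.01]
orientation: [-2.177, -2.263, 0.004]
contact_force: [0.1, -0.8, -0.3]
grip_width: 0.0316
gripper_force: 40.5
```

Call:
{"name": "servo_tool", "arguments": {"commands": [[0, 0, 0, 0, 0, 0, 0.8], [0, 0, 0, 0, 0, -1, 0.8], [0, 0, 0, 0, 0, -1, 0.8]]}}

```text
clock: 9.1
tcp_pos: [0.6605, -0.028, 0.0117]
orientation: [2.175, 2.264, 0.002]
contact_force: [-0.1, 0.3, -0.3]
grip_width: 0.0306
gripper_force: 40.5
```

Call:
{"name": "servo_tool", "arguments": {"commands": [[0, 0, 0, 0, 0, -2, 0.8], [0, 0, 0, 0, 0, -3, 0.8], [0, 0, 0, 0, 0, -3, 0.8]]}}

```text
clock: 9.35
tcp_pos: [0.6597, -0.028, 0.0076]
orientation: [2.176, 2.266, 0.0]
contact_force: [-0.8, -0.9, -0.2]
grip_width: 0.0313
gripper_force: 40.5
```

Call:
{"name": "servo_tool", "arguments": {"commands": [[0, 0, 0, 0, 0, 0, 0.5], [0, 0, 0, 0, 0, 0, 0.5], [0, 0, 0, 0, 0, 0, 0.5], [0, 0, 0, 0, 0, 0, 0.5]]}}

```text
clock: 9.68
tcp_pos: [0.6597, -0.0279, 0.0075]
orientation: [2.176, 2.266, 0.0]
contact_force: [0.0, 0.2, 0.1]
grip_width: 0.0427
gripper_force: 0.0
```

Call:
{"name": "servo_tool", "arguments": {"commands": [[0, 0, 0, 0, 0, 15, 0.5], [0, 0, 0, 0, 0, 50, 0.5], [0, 0, 0, 0, 0, 85, 0.2], [0, 0, -7, 0, 0, 105, 0.2], [0, 0, -14, 0, 0, 105, 0.2]]}}

```text
clock: 10.1
tcp_pos: [0.6635, -0.0273, 0.1196]
orientation: [2.437, 1.973, 0.013]
contact_force: [0.6, 0.1, 0.2]
grip_width: 0.0682
gripper_force: 0.0
```

Run:
```python
from h import *
st()
for n in("top","side"):
    im,d=r.grab_frame(n); np.savez(f"{n}6.npz",im=im,d=d); P=cloud(n,d); X,Y,Z=P[...,0],P[...,1],P[...,2]; H,S,V=hsv(im)
    m=(np.hypot(X-.658,Y+.026)<.035)&(Z>.05)&(Z<.066); print(n,"orange",m.sum(),rect(P[m]),np.median(Z[m]))
    for nm,c in dict(green=(.457,-.026),black=(.474,-.153),blue=(.603,-.322)).items():
        m=(np.hypot(X-c[0],Y-c[1])<.033)&(Z>.026)&(Z<.045); print(nm,m.sum(),rect(P[m]) if m.sum()>4 else 0)
```

```text
t 10.1 tcp [663.5 -27.3 119.6] yaw 78.0 tilt [0.58 0.05] w 68.2 q [ 0.23  0.56 -0.4   1.64  0.25  0.98 -0.46] F [0.6 0.1 0.2]
top orange 45 (660.2, -25.7, array([30.3, 34.7]), 1.0) 0.05647072702187783
green 120 (457.8, -26.4, array([33.5, 30.8]), 34.6)
black 137 (474.1, -151.5, array([33.2, 30.9]), 21.8)
blue 0 0
side orange 94 (659.5, -26.9, array([31.1, 37.7]), 4.1) 0.057476868606056886
green 96 (456.4, -26.1, array([34.5, 33.7]), 33.5)
black 79 (472.8, -152.6, array([33.8, 34.4]), 21.0)
blue 62 (602.5, -321.9, array([33.8, 34.5]), 1.8)
```

Call:
{"name": "servo_tool", "arguments": {"commands": [[0, 0, -7, -25, -16, 0, 0.2], [0, 0, -14, -50, -33, 0, 0.2], [0, 0, -21, -75, -50, 0, 0.2], [0, 0, -28, -100, -66, 0, 0.2], [0, 0, -35, -120, -80, 0, 0.2]]}}

```text
clock: 10.62
tcp_pos: [0.5367, -0.1091, 0.1118]
orientation: [-2.92, -1.156, 0.004]
contact_force: [0.4, -0.0, -0.5]
grip_width: 0.0687
gripper_force: 0.0
```

Call:
{"name": "servo_tool", "arguments": {"commands": [[0, 0, -7, -22, -15, -10, 0.2], [0, 0, -14, -44, -30, -20, 0.2], [0, 0, -21.5, -66, -44, -35, 0.2], [0, 0, -21.5, -66, -44, -50, 0.2], [0, 0, -21.5, -66, -44, -50, 0.2]]}}

```text
clock: 11.03
tcp_pos: [0.4696, -0.1524, 0.0599]
orientation: [-3.082, -0.597, 0.009]
contact_force: [0.2, 0.2, 0.4]
grip_width: 0.0683
gripper_force: 0.0
```

Call:
{"name": "servo_tool", "arguments": {"commands": [[0, 0, 0, 0, 0, 0, 0.2], [0, 0, 0, 0, 0, 0, 0.2]]}}

```text
clock: 11.2
tcp_pos: [0.4747, -0.1512, 0.063]
orientation: [-3.084, -0.6, -0.002]
contact_force: [0.1, -0.6, 0.0]
grip_width: 0.0685
gripper_force: 0.0
```

```bash
python3 -c "
from h import *
st()"
```

```text
t 11.2 tcp [ 474.7 -151.2   63. ] yaw 22.0 tilt [0.05 0.02] w 68.5 q [ 0.33  0.38 -0.18  2.08  0.11  0.69 -1.1 ] F [ 0.1 -0.6  0. ]
```

Aligned on black. Descend and grip, then lift and carry to pocket 2 at (655.7, 23.7).

Call:
{"name": "servo_tool", "arguments": {"commands": [[0, 0, 0, 0, 0, -30, 0.2], [0, 0, 0, 0, 0, -60, 0.2], [0, 0, 0, 0, 0, -75, 0.2], [0, 0, 0, -0.5, -0.5, -83, 0.2], [0, 0, 0, -0.5, -0.5, -83, 0.3]]}}

```text
clock: 11.62
tcp_pos: [0.473, -0.1517, -0.0215]
orientation: [-3.083, -0.598, 0.002]
contact_force: [-0.2, -0.3, 0.4]
grip_width: 0.0601
gripper_force: 0.0
```

Call:
{"name": "servo_tool", "arguments": {"commands": [[0, 0, 0, 0, 0, 0, 0.8], [0, 0, 0, 0, 0, 0, 0.8], [0, 0, 0, 0, 0, 0, 0.8], [0, 0, 0, 0, 0, 0, 0.8], [0, 0, 0, 0, 0, 0, 0.8]]}}

```text
clock: 12.03
tcp_pos: [0.4747, -0.1527, -0.0191]
orientation: [3.084, 0.594, 0.005]
contact_force: [-1.0, 0.2, 7.1]
grip_width: 0.0313
gripper_force: 40.8
```

Call:
{"name": "servo_tool", "arguments": {"commands": [[0, 0, 0, 0, 0, 0, 0.8], [0, 0, 0, 0, 0, 20, 0.8], [0, 0, 0, 0, 0, 55, 0.8], [0, 0, 0, 0, 0, 90, 0.8], [0, 0, 7, 0, 0, 110, 0.8]]}}

```text
clock: 12.45
tcp_pos: [0.4745, -0.1527, 0.0931]
orientation: [3.041, 0.781, 0.006]
contact_force: [1.4, -0.5, -1.5]
grip_width: 0.0315
gripper_force: 40.1
```

Call:
{"name": "servo_tool", "arguments": {"commands": [[0, 0, 7, 18, 17, 5, 0.8], [0, 0, 14, 36, 35, 5, 0.8], [0, 0, 21, 54, 53, 5, 0.8], [0, 0, 28, 72, 70, 5, 0.8], [0, 0, 35, 90, 87, 5, 0.8]]}}

```text
clock: 12.87
tcp_pos: [0.5638, -0.0647, 0.0952]
orientation: [2.661, 1.668, 0.001]
contact_force: [1.0, -0.2, -0.9]
grip_width: 0.0311
gripper_force: 40.0
```

Call:
{"name": "servo_tool", "arguments": {"commands": [[0, 0, 7, 18, 17, 0, 0.8], [0, 0, 14, 36, 35, 0, 0.8], [0, 0, 21, 54, 53, 0, 0.8], [0, 0, 28.4, 72, 70, 0, 0.8], [0, 0, 28.4, 92, 88, 0, 0.8]]}}

```text
clock: 13.28
tcp_pos: [0.6554, 0.0227, 0.0947]
orientation: [2.171, 2.27, -0.001]
contact_force: [-0.0, -0.6, -0.2]
grip_width: 0.0315
gripper_force: 40.0
```

Call:
{"name": "servo_tool", "arguments": {"commands": [[0, 0, 0, 0, 0, 0, 0.8], [0, 0, 0, 0, 0, 0, 0.8]]}}

```text
clock: 13.45
tcp_pos: [0.6555, 0.0242, 0.0946]
orientation: [-2.176, -2.266, -0.002]
contact_force: [-0.3, 0.1, -1.5]
grip_width: 0.0314
gripper_force: 40.1
```

```bash
python3 -c "
from h import *
st()"
```

```text
t 13.45 tcp [655.5  24.2  94.6] yaw 92.3 tilt [0.03 0.05] w 31.4 q [ 0.2   0.6  -0.47  1.67  0.31  0.95 -0.34] F [-0.3  0.1 -1.5]
```

Call:
{"name": "servo_tool", "arguments": {"commands": [[0, 0, 0, 0.5, 0, -30, 0.8], [0, 0, 0, 0.5, 0, -58, 0.8], [0, 0, 0, 0.5, 0, -76, 0.8], [0, 0, 0, 0.5, 0, -83, 0.8], [0, 0, 0, 0.5, 0, -87, 0.8]]}}

```text
clock: 13.87
tcp_pos: [0.6532, 0.0207, 0.0069]
orientation: [-2.179, -2.261, 0.008]
contact_force: [-14.6, -2.5, 28.3]
grip_width: 0.031
gripper_force: 43.8
```

Call:
{"name": "servo_tool", "arguments": {"commands": [[0, 0, 0, 0, 0, 0, 0.8], [0, 0, 0, 0, 0, 0, 0.5], [0, 0, 0, 0, 0, 0, 0.5], [0, 0, 0, 0, 0, 0, 0.5], [0, 0, 0, 0, 0, 0, 0.5]]}}

```text
clock: 14.28
tcp_pos: [0.6561, 0.0225, 0.0082]
orientation: [2.178, 2.263, 0.002]
contact_force: [-0.1, 0.4, -0.2]
grip_width: 0.0428
gripper_force: 0.0
```

Call:
{"name": "servo_tool", "arguments": {"commands": [[0, 0, 0, 0, 0, 15, 0.5], [0, 0, 0, 0, 0, 50, 0.5], [0, 0, 0, 0, 0, 85, 0.2], [0, 0, -7, 0, 0, 100, 0.2], [0, 0, -14, 0, 0, 100, 0.2]]}}

```text
clock: 14.7
tcp_pos: [0.6591, 0.0234, 0.1139]
orientation: [2.44, 1.972, 0.013]
contact_force: [1.5, 0.6, -0.2]
grip_width: 0.0678
gripper_force: 0.0
```

Call:
{"name": "servo_tool", "arguments": {"commands": [[0, 0, -7, -25, -7, 0, 0.2], [0, 0, -14, -50, -14, 0, 0.2], [0, 0, -21, -75, -21, 0, 0.2], [0, 0, -28, -100, -28, 0, 0.2], [0, 0, -35, -125, -34, 0, 0.2]]}}

```text
clock: 15.12
tcp_pos: [0.5298, -0.0117, 0.1086]
orientation: [2.924, 1.148, 0.002]
contact_force: [1.0, -0.2, 0.4]
grip_width: 0.0683
gripper_force: 0.0
```

Call:
{"name": "servo_tool", "arguments": {"commands": [[0, 0, -5, -25, -7, -10, 0.2], [0, 0, -10, -50, -13, -20, 0.2], [0, 0, -10, -74, -16.5, -35, 0.2], [0, 0, -10, -74, -16.5, -50, 0.2], [0, 0, -10, -74, -16.5, -50, 0.2]]}}

```text
clock: 15.53
tcp_pos: [0.4541, -0.0282, 0.0566]
orientation: [-3.01, -0.898, 0.005]
contact_force: [0.0, -0.1, 0.3]
grip_width: 0.0679
gripper_force: 0.0
```

Call:
{"name": "servo_tool", "arguments": {"commands": [[0, 0, 0, 0, 0, 0, 0.2], [0, 0, 0, 0, 0, 0, 0.2]]}}

```text
clock: 15.7
tcp_pos: [0.4584, -0.0275, 0.0587]
orientation: [3.01, 0.898, 0.004]
contact_force: [0.1, -0.1, -0.5]
grip_width: 0.0682
gripper_force: 0.0
```

```bash
cat >> h.py <<'E'
def mods(tag,cs):
    for n in("top","side"):
        im,d=r.grab_frame(n); np.savez(f"{n}{tag}.npz",im=im,d=d); P=cloud(n,d); X,Y,Z=P[...,0],P[...,1],P[...,2]
        for nm,(x,y,z) in cs.items():
            m=(np.hypot(X-x,Y-y)<.034)&(Z>z-.008)&(Z<z+.010); print(n,nm,m.sum(),rect(P[m]) if m.sum()>4 else 0,np.median(Z[m]).round(4) if m.sum() else 0)
E
python3 -c "
from h import *
st()
mods('7',dict(orange=(.659,-.026,.06),black=(.656,.024,.06),green=(.457,-.026,.034),blue=(.603,-.322,.034)))"
```

```text
t 15.7 tcp [458.4 -27.5  58.7] yaw 33.2 tilt [0.15 0.02] w 68.2 q [ 0.15  0.34 -0.27  2.17  0.15  0.65 -1.21] F [ 0.1 -0.1 -0.5]
top orange 155 (659.8, -17.4, array([31.4, 48.9]), 3.3) 0.0581
top black 135 (656.0, 13.5, array([30.4, 45. ]), 0.4) 0.0582
top green 12 (442.9, -26.3, array([ 7.3, 13.6]), 33.3) 0.0346
top blue 128 (603.4, -321.6, array([32.5, 29.8]), 2.2) 0.0323
side orange 91 (658.6, -21.3, array([32., 56.]), 4.6) 0.0582
side black 90 (655.3, 20.4, array([31.6, 35.6]), 1.5) 0.0575
side green 94 (456.7, -26.0, array([34.2, 32.8]), 32.5) 0.0322
side blue 3 0 0.0331
```

Call:
{"name": "servo_tool", "arguments": {"commands": [[0, 0, 0, -0.5, 1, -30, 0.2], [0, 0, 0, -1, 1.5, -58, 0.2], [0, 0, 0, -1, 1.5, -72, 0.2], [0, 0, 0, -1, 1.5, -79, 0.2], [0, 0, 0, -1, 1.5, -79, 0.3]]}}

```text
clock: 16.22
tcp_pos: [0.4554, -0.0262, -0.0224]
orientation: [-3.01, -0.898, 0.002]
contact_force: [0.4, 0.2, 0.5]
grip_width: 0.06
gripper_force: 0.0
```

Call:
{"name": "servo_tool", "arguments": {"commands": [[0, 0, 0, 0, 0, 0, 0.8], [0, 0, 0, 0, 0, 0, 0.8], [0, 0, 0, 0, 0, 0, 0.8], [0, 0, 0, 0, 0, 0, 0.8], [0, 0, 0, 0, 0, 0, 0.8]]}}

```text
clock: 16.63
tcp_pos: [0.4569, -0.0264, -0.0203]
orientation: [3.01, 0.897, 0.004]
contact_force: [-1.2, 0.9, 7.8]
grip_width: 0.031
gripper_force: 40.5
```

Call:
{"name": "servo_tool", "arguments": {"commands": [[0, 0, 0, 0, 0, 0, 0.8], [0, 0, 0, 0, 0, 20, 0.8], [0, 0, 0, 0, 0, 55, 0.8], [0, 0, 0, 0, 0, 90, 0.8], [0, 0, 5, 0, 0, 110, 0.8]]}}

```text
clock: 17.05
tcp_pos: [0.4569, -0.0263, 0.0919]
orientation: [2.967, 1.027, 0.006]
contact_force: [0.7, 0.7, -0.5]
grip_width: 0.0308
gripper_force: 40.2
```

Call:
{"name": "servo_tool", "arguments": {"commands": [[0, 0, 7, 22, 11, 5, 0.8], [0, 0, 14, 44, 22, 5, 0.8], [0, 0, 21, 66, 33, 5, 0.8], [0, 0, 28, 88, 44, 5, 0.8], [0, 0, 35, 110, 55, 5, 0.8]]}}

```text
clock: 17.47
tcp_pos: [0.5665, 0.0288, 0.0941]
orientation: [2.516, 1.88, 0.001]
contact_force: [0.1, -0.0, -1.5]
grip_width: 0.031
gripper_force: 40.2
```

Call:
{"name": "servo_tool", "arguments": {"commands": [[0, 0, 7, 22, 11, 0, 0.8], [0, 0, 14, 44, 22, 0, 0.8], [0, 0, 19, 66, 33, 0, 0.8], [0, 0, 19, 87, 44, 0, 0.8], [0, 0, 19, 87, 44.5, 0, 0.8]]}}

```text
clock: 17.88
tcp_pos: [0.656, 0.0759, 0.094]
orientation: [2.176, 2.265, 0.007]
contact_force: [0.4, 0.8, -1.3]
grip_width: 0.0312
gripper_force: 40.2
```

Call:
{"name": "servo_tool", "arguments": {"commands": [[0, 0, 0, 0, 0, 0, 0.8], [0, 0, 0, 0, 0, 0, 0.8]]}}

```text
clock: 18.05
tcp_pos: [0.6517, 0.0725, 0.0932]
orientation: [-2.178, -2.263, 0.002]
contact_force: [-0.4, 0.4, -0.9]
grip_width: 0.0311
gripper_force: 40.2
```

```bash
python3 -c "
from h import *
st()"
```

```text
t 18.05 tcp [651.7  72.5  93.2] yaw 92.2 tilt [-0.06 -0.04] w 31.1 q [ 0.13  0.6  -0.48  1.67  0.32  0.96 -0.43] F [-0.4  0.4 -0.9]
```

Call:
{"name": "servo_tool", "arguments": {"commands": [[0, 0, 0, 2, 1, -30, 0.8], [0, 0, 0, 2, 1, -58, 0.8], [0, 0, 0, 2, 1, -74, 0.8], [0, 0, 0, 2, 1, -81, 0.8], [0, 0, 0, 2, 1, -85, 0.8]]}}

```text
clock: 18.47
tcp_pos: [0.6531, 0.073, 0.0075]
orientation: [-2.178, -2.263, 0.004]
contact_force: [-0.8, 0.0, -1.1]
grip_width: 0.0314
gripper_force: 40.3
```

Call:
{"name": "servo_tool", "arguments": {"commands": [[0, 0, 0, 0, 0, 0, 0.8], [0, 0, 0, 0, 0, -1, 0.5], [0, 0, 0, 0, 0, -1, 0.5], [0, 0, 0, 0, 0, -1, 0.5], [0, 0, 0, 0, 0, -1, 0.5]]}}

```text
clock: 18.88
tcp_pos: [0.6553, 0.0742, 0.0085]
orientation: [2.177, 2.263, 0.002]
contact_force: [-0.4, -0.3, -0.3]
grip_width: 0.0425
gripper_force: 0.0
```

Call:
{"name": "servo_tool", "arguments": {"commands": [[0, 0, 0, 0, 0, 15, 0.5], [0, 0, 0, 0, 0, 50, 0.5], [0, 0, 0, 0, 0, 85, 0.2], [0, 0, -7, 0, 0, 105, 0.2], [0, 0, -14, 0, 0, 105, 0.2]]}}

```text
clock: 19.3
tcp_pos: [0.6584, 0.0753, 0.1198]
orientation: [2.44, 1.972, 0.015]
contact_force: [1.1, -0.1, -0.5]
grip_width: 0.0684
gripper_force: 0.0
```

Call:
{"name": "servo_tool", "arguments": {"commands": [[0, 0, -7, -4, -30, 0, 0.2], [0, 0, -14, -8, -60, 0, 0.2], [0, 0, -21, -12, -90, 0, 0.2], [0, 0, -28, -16, -120, 0, 0.2], [0, 0, -35, -20, -150, 0, 0.2]]}}

```text
clock: 19.72
tcp_pos: [0.6347, -0.077, 0.1141]
orientation: [2.924, 1.149, 0.003]
contact_force: [1.1, 0.3, -0.3]
grip_width: 0.0687
gripper_force: 0.0
```

Call:
{"name": "servo_tool", "arguments": {"commands": [[0, 0, -7, -4, -30, 0, 0.2], [0, 0, -14, -8, -60, 0, 0.2], [0, 0, -21, -12, -90, 0, 0.2], [0, 0, -28, -16, -120, 0, 0.2], [0, 0, -35, -20, -150, 0, 0.2]]}}

```text
clock: 20.13
tcp_pos: [0.6147, -0.227, 0.1141]
orientation: [-3.134, -0.216, -0.003]
contact_force: [0.9, -0.1, -0.3]
grip_width: 0.0681
gripper_force: 0.0
```

Call:
{"name": "servo_tool", "arguments": {"commands": [[0, 0, -6, -4, -30, -10, 0.2], [0, 0, -6, -8, -60, -25, 0.2], [0, 0, -6, -11, -95, -40, 0.2], [0, 0, -6, -11, -95, -50, 0.2], [0, 0, -6, -11, -95, -50, 0.2]]}}

```text
clock: 20.55
tcp_pos: [0.6011, -0.3236, 0.061]
orientation: [-3.141, -0.053, 0.005]
contact_force: [-0.5, 0.9, 0.3]
grip_width: 0.068
gripper_force: 0.0
```

Call:
{"name": "servo_tool", "arguments": {"commands": [[0, 0, 0, 0, 0, 0, 0.2], [0, 0, 0, 0, 0, 0, 0.2]]}}

```text
clock: 20.72
tcp_pos: [0.6049, -0.3192, 0.0637]
orientation: [-3.14, -0.064, -0.003]
contact_force: [-0.3, 0.0, -0.3]
grip_width: 0.0682
gripper_force: 0.0
```

```bash
python3 -c "
from h import *
st()
mods('8',dict(orange=(.659,-.026,.06),black=(.656,.024,.06),green=(.654,.074,.06),blue=(.603,-.322,.034)))"
```

```text
t 20.72 tcp [ 604.9 -319.2   63.7] yaw 2.3 tilt [0.11 0.05] w 68.2 q [ 0.44  0.63 -0.07  1.64  0.05  0.88 -1.17] F [-0.3  0.  -0.3]
top orange 152 (660.2, -18.0, array([31.4, 49.3]), 2.4) 0.0586
top black 138 (656.5, 13.8, array([30.1, 45.2]), 2.9) 0.0585
top green 143 (654.9, 74.0, array([29.3, 32.2]), 1.2) 0.0587
top blue 134 (603.0, -320.4, array([32. , 31.9]), 7.9) 0.0316
side orange 92 (659.4, -20.3, array([31.8, 55.6]), 1.4) 0.0573
side black 91 (654.0, 28.7, array([56.9, 31.5]), 89.9) 0.0581
side green 94 (653.9, 74.7, array([31.9, 35.6]), 2.2) 0.0582
side blue 62 (602.2, -322.4, array([34.9, 34.7]), 2.3) 0.0329
```

Call:
{"name": "servo_tool", "arguments": {"commands": [[0, 0, 0, -1, -2, -30, 0.2], [0, 0, 0, -2, -2.5, -60, 0.2], [0, 0, 0, -2, -2.5, -76, 0.2], [0, 0, 0, -2, -2.5, -83, 0.2], [0, 0, 0, -2, -2.5, -83, 0.3]]}}

```text
clock: 21.23
tcp_pos: [0.6011, -0.322, -0.0217]
orientation: [-3.14, -0.063, 0.003]
contact_force: [0.8, 0.4, 0.2]
grip_width: 0.0602
gripper_force: 0.0
```

Call:
{"name": "servo_tool", "arguments": {"commands": [[0, 0, 0, 0, 0, 0, 0.8], [0, 0, 0, 0, 0, 0, 0.8], [0, 0, 0, 0, 0, 0, 0.8], [0, 0, 0, 0, 0, 0, 0.8], [0, 0, 0, 0, 0, 0, 0.8]]}}

```text
clock: 21.65
tcp_pos: [0.6033, -0.324, -0.0185]
orientation: [3.14, 0.061, 0.005]
contact_force: [-0.3, -0.1, 6.7]
grip_width: 0.0309
gripper_force: 41.7
```

Call:
{"name": "servo_tool", "arguments": {"commands": [[0, 0, 0, 0, 0, 0, 0.8], [0, 0, 0, 0, 0, 25, 0.8], [0, 0, 0, 0, 0, 60, 0.8], [0, 0, 0, 0, 0, 95, 0.8], [0, 0, 5, 0, 0, 130, 0.8]]}}

```text
clock: 22.07
tcp_pos: [0.6012, -0.3232, 0.111]
orientation: [3.135, 0.197, -0.001]
contact_force: [1.0, -0.8, -1.2]
grip_width: 0.0314
gripper_force: 40.8
```

Call:
{"name": "servo_tool", "arguments": {"commands": [[0, 0, 7, 3, 30, 5, 0.8], [0, 0, 14, 6, 60, 5, 0.8], [0, 0, 21, 9, 90, 5, 0.8], [0, 0, 28, 13, 120, 5, 0.8], [0, 0, 35, 16, 150, 5, 0.8]]}}

```text
clock: 22.48
tcp_pos: [0.6176, -0.1722, 0.1151]
orientation: [2.927, 1.139, 0.001]
contact_force: [0.0, 0.0, -0.8]
grip_width: 0.0309
gripper_force: 40.8
```

Call:
{"name": "servo_tool", "arguments": {"commands": [[0, 0, 7, 3, 30, 0, 0.8], [0, 0, 14, 6, 60, 0, 0.8], [0, 0, 21, 9, 90, 0, 0.8], [0, 0, 28, 13, 120, 0, 0.8], [0, 0, 35, 16, 150, 0, 0.8]]}}

```text
clock: 22.9
tcp_pos: [0.6337, -0.0223, 0.115]
orientation: [2.449, 1.967, 0.001]
contact_force: [0.5, -0.2, -0.9]
grip_width: 0.0311
gripper_force: 40.8
```

Call:
{"name": "servo_tool", "arguments": {"commands": [[0, 0, 7, 4, 30, 0, 0.8], [0, 0, 15, 8, 60, 0, 0.8], [0, 0, 15, 12, 90, 0, 0.8], [0, 0, 15, 16, 120, 0, 0.8], [0, 0, 15, 17, 145, 0, 0.8]]}}

```text
clock: 23.32
tcp_pos: [0.6508, 0.1239, 0.1149]
orientation: [2.177, 2.265, 0.002]
contact_force: [0.0, 1.2, -1.7]
grip_width: 0.0315
gripper_force: 40.8
```

Call:
{"name": "servo_tool", "arguments": {"commands": [[0, 0, 0, 0, 0, 0, 0.8], [0, 0, 0, 0, 0, 0, 0.8]]}}

```text
clock: 23.48
tcp_pos: [0.6502, 0.124, 0.1148]
orientation: [-2.174, -2.268, -0.001]
contact_force: [-0.8, -1.2, -0.6]
grip_width: 0.0312
gripper_force: 40.8
```

```bash
python3 -c "
from h import *
st()"
```

```text
t 23.48 tcp [650.2 124.  114.8] yaw 92.4 tilt [0.02 0.05] w 31.2 q [ 0.06  0.59 -0.49  1.64  0.32  1.   -0.49] F [-0.8 -1.2 -0.6]
```

Call:
{"name": "servo_tool", "arguments": {"commands": [[0, 0, 0, 1, 0, -35, 0.8], [0, 0, 0, 2, 0, -70, 0.8], [0, 0, 0, 2, 0, -92, 0.8], [0, 0, 0, 2, 0, -102, 0.8], [0, 0, 0, 2, 0, -106, 0.8]]}}

```text
clock: 23.9
tcp_pos: [0.6511, 0.1187, 0.0075]
orientation: [-2.18, -2.261, 0.008]
contact_force: [-8.1, -5.5, 19.1]
grip_width: 0.0313
gripper_force: 43.3
```

Call:
{"name": "servo_tool", "arguments": {"commands": [[0, 0, 0, 0, 0, 0, 0.8], [0, 0, 0, 0, 0, -1, 0.5], [0, 0, 0, 0, 0, -1, 0.5], [0, 0, 0, 0, 0, -1, 0.5], [0, 0, 0, 0, 0, -1, 0.5]]}}

```text
clock: 24.32
tcp_pos: [0.6532, 0.1215, 0.0082]
orientation: [2.178, 2.263, 0.002]
contact_force: [0.5, -0.8, -1.0]
grip_width: 0.0422
gripper_force: 0.0
```

Call:
{"name": "servo_tool", "arguments": {"commands": [[0, 0, 0, 0, 0, 15, 0.5], [0, 0, 0, 0, 0, 50, 0.5], [0, 0, 0, 0, 0, 85, 0], [0, 0, 7, 0, 0, 105, 0], [0, 0, 14, 0, 0, 105, 0]]}}

```text
clock: 24.73
tcp_pos: [0.6563, 0.1232, 0.1199]
orientation: [1.875, 2.512, 0.012]
contact_force: [-0.0, 0.8, -0.9]
grip_width: 0.0769
gripper_force: 0.0
```

Call:
{"name": "servo_tool", "arguments": {"commands": [[0, 0, 7, 0, -23, 0, 0], [0, 0, 14, 0, -46, 0, 0], [0, 0, 21, 0, -69, 0, 0], [0, 0, 28, 0, -92, 0, 0], [0, 0, 35, 0, -115, 0, 0]]}}

```text
clock: 25.15
tcp_pos: [0.6528, 0.0054, 0.1139]
orientation: [1.034, 2.965, 0.0]
contact_force: [-0.1, -0.5, -0.7]
grip_width: 0.0854
gripper_force: 0.0
```

Call:
{"name": "servo_tool", "arguments": {"commands": [[0, 0, 7, 0, -23, 0, 0], [0, 0, 14, 0, -46, 0, 0], [0, 0, 21, 0, -69, 0, 0], [0, 0, 28, 0, -92, 0, 0], [0, 0, 35, -1, -115, 0, 0]]}}

```text
clock: 25.57
tcp_pos: [0.6519, -0.1098, 0.1139]
orientation: [0.095, 3.139, -0.001]
contact_force: [0.2, -0.6, -0.3]
grip_width: 0.0853
gripper_force: 0.0
```

Call:
{"name": "servo_tool", "arguments": {"commands": [[0, 0, 7, 0, 0, 0, 0], [0, 0, 14, 0, 0, 0, 0], [0, 0, 21, 0, 0, 0, 0], [0, 0, 28, 0, 0, 0, 0], [0, 0, 35, 0, 0, 0, 0]]}}

```text
clock: 25.98
tcp_pos: [0.6518, -0.1088, 0.1138]
orientation: [-0.853, 3.023, -0.002]
contact_force: [0.1, 0.0, -0.2]
grip_width: 0.0852
gripper_force: 0.0
```

Call:
{"name": "servo_tool", "arguments": {"commands": [[0, 0, 7, 0, 0, 0, 0], [0, 0, 14, 0, 0, 0, 0], [0, 0, 21, 0, 0, 0, 0], [0, 0, 21, 0, 0, 0, 0], [0, 0, 21, 0, 0, 0, 0]]}}

```text
clock: 26.4
tcp_pos: [0.6517, -0.1087, 0.1132]
orientation: [-1.376, 2.823, -0.001]
contact_force: [0.4, 0.4, 0.5]
grip_width: 0.0854
gripper_force: 0.0
```

```bash
python3 -c "
from h import *
st()
mods('9',dict(orange=(.659,-.026,.06),black=(.656,.024,.06),green=(.654,.074,.06),blue=(.652,.124,.06)))"
```

```text
t 26.4 tcp [ 651.7 -108.7  113.2] yaw -128.0 tilt [ 0.03 -0.01] w 85.4 q [ 0.73  0.76 -1.01  1.62  0.69  1.16  2.03] F [0.4 0.4 0.5]
top orange 155 (659.8, -17.6, array([31.6, 49.1]), 4.0) 0.0582
top black 134 (656.7, 13.6, array([31.5, 45.1]), 1.5) 0.0582
top green 161 (655.1, 82.5, array([30.5, 49.6]), 2.1) 0.058
top blue 155 (653.4, 120.8, array([30.4, 32.2]), 1.7) 0.0586
side orange 95 (659.1, -19.7, array([31.8, 54.8]), 1.4) 0.0579
side black 86 (655.1, 30.3, array([31.9, 53. ]), 1.4) 0.0581
side green 110 (654.2, 82.0, array([30.7, 51.3]), 0.7) 0.058
side blue 102 (653.7, 114.4, array([31.4, 46.2]), 3.3) 0.0577
```

Call:
{"name": "servo_tool", "arguments": {"commands": [[0, 0, 0, 0, 2.5, -25, 0], [0, 0, 0, 0, 2.5, -50, 0], [0, 0, 0, 0, 2.5, -70, 0], [0, 0, 0, 0, 2.5, -82, 0], [0, 0, 0, 0, 2.5, -88, 0]]}}

```text
clock: 26.92
tcp_pos: [0.6506, -0.1061, 0.0227]
orientation: [1.38, -2.82, -0.001]
contact_force: [-0.2, 0.4, -0.1]
grip_width: 0.0858
gripper_force: 0.0
```

Call:
{"name": "servo_tool", "arguments": {"commands": [[0, 0, 0, 0, 0, 0, 0], [0, 0, 0, 0, 0, 0, 0.6], [0, 0, 0, 0, 0, 0, 0.6], [0, 0, 0, 0, 0, 0, 0.6], [0, 0, 0, 0, 0, 0, 0.6]], "force": 60}}

```text
clock: 27.33
tcp_pos: [0.6539, -0.1067, 0.0268]
orientation: [-1.379, 2.818, -0.005]
contact_force: [0.9, -1.3, 5.9]
grip_width: 0.0589
gripper_force: 64.0
```

Call:
{"name": "servo_tool", "arguments": {"commands": [[0, 0, 0, 0, 0, 0, 0.6], [0, 0, 0, 0, 0, 0, 0.6]]}}

```text
clock: 27.5
tcp_pos: [0.6539, -0.1067, 0.0268]
orientation: [-1.379, 2.818, -0.005]
contact_force: [1.3, -2.2, 5.7]
grip_width: 0.0587
gripper_force: 64.0
```

Call:
{"name": "servo_tool", "arguments": {"commands": [[0, 0, -6, 0, 0, 0, 0.6], [0, 0, -12, 0, 0, 0, 0.6], [0, 0, -18, 0, 0, 0, 0.6], [0, 0, -24, 0, 0, 0, 0.6], [0, 0, -30, 0, 0, 0, 0.6]]}}

```text
clock: 27.92
tcp_pos: [0.655, -0.108, 0.0269]
orientation: [-0.594, 3.079, -0.006]
contact_force: [5.4, -5.3, 2.9]
grip_width: 0.0582
gripper_force: 64.1
```

Call:
{"name": "servo_tool", "arguments": {"commands": [[0, 0, -6, 0, 0, 0, 0.6], [0, 0, -12, 0, 0, 0, 0.6], [0, 0, -18, 0, 0, 0, 0.6], [0, 0, -24, 0, 0, 0, 0.6], [0, 0, -30, 0, 0, 0, 0.6]]}}

```text
clock: 28.33
tcp_pos: [0.6552, -0.1096, 0.0269]
orientation: [0.224, 3.126, -0.006]
contact_force: [4.1, -7.7, 3.0]
grip_width: 0.0582
gripper_force: 64.0
```

```bash
cat >> h.py <<'E'
def ptr(tag):
    for n in("top","side"):
        im,d=r.grab_frame(n); np.savez(f"{n}{tag}.npz",im=im,d=d); P=cloud(n,d); X,Y,Z=P[...,0],P[...,1],P[...,2]; H,S,V=hsv(im)
        m=(X>.66)&(X<.76)&(Y>0)&(Y<.25)&((H<8)|(H>172))&(S>100)&(Z<.05); g=(X>.69)&(X<.77)&(Y>0)&(Y<.25)&(H>40)&(H<85)&(S>90)&(Z<.05)
        v,u=np.nonzero(m);a=onz(n,np.c_[u,v],.026)*1000 if len(u) else np.zeros((1,3)); v,u=np.nonzero(g); b=onz(n,np.c_[u,v],.026)*1000 if len(u) else np.zeros((1,3))
        print(n,"ptr",len(a),a.mean(0).round(1)[:2],"mark",len(b),b.mean(0).round(1)[:2],"to go along y mm",round(float(((b.mean(0)-a.mean(0))[:2]@[-.042,.999])),1))
E
python3 -c "
from h import *
st(); ptr('10')"
```

```text
t 28.33 tcp [ 655.2 -109.6   26.9] yaw 171.8 tilt [ 0.4  -0.25] w 58.2 q [ 0.56  0.76 -0.72  1.68  0.61  0.94  1.03] F [ 4.1 -7.7  3. ]
top ptr 9 [693.   56.7] mark 8 [720.3 115.5] to go along y mm 57.6
side ptr 6 [696.1  53.5] mark 11 [718.9 113. ] to go along y mm 58.5
```

Call:
{"name": "servo_tool", "arguments": {"commands": [[0, 0, -7, 0, 0, 0, 0.6], [0, 0, -14, 0, 0, 0, 0.6], [0, 0, -21, 0, 0, 0, 0.6], [0, 0, -28, 0, 0, 0, 0.6], [0, 0, -35, 0, 0, 0, 0.6]]}}

```text
clock: 28.85
tcp_pos: [0.6542, -0.1114, 0.0269]
orientation: [1.156, 2.913, -0.006]
contact_force: [3.0, -10.6, 4.8]
grip_width: 0.0584
gripper_force: 65.2
```

Call:
{"name": "servo_tool", "arguments": {"commands": [[0, 0, -7, 0, 0, 0, 0.6], [0, 0, -14, 0, 0, 0, 0.6], [0, 0, -21, 0, 0, 0, 0.6], [0, 0, -28, 0, 0, 0, 0.6], [0, 0, -35, 0, 0, 0, 0.6]]}}

```text
clock: 29.27
tcp_pos: [0.6524, -0.1123, 0.0268]
orientation: [1.981, 2.431, -0.007]
contact_force: [-2.1, -13.0, 10.4]
grip_width: 0.059
gripper_force: 65.6
```

Call:
{"name": "servo_tool", "arguments": {"commands": [[0, 0, -7, 0, 0, 0, 0.6], [0, 0, -14, 0, 0, 0, 0.6], [0, 0, -21, 0, 0, 0, 0.6], [0, 0, -28, 0, 0, 0, 0.6], [0, 0, -35, 0, 0, 0, 0.6]]}}

```text
clock: 29.68
tcp_pos: [0.6505, -0.1121, 0.0268]
orientation: [2.621, 1.723, -0.008]
contact_force: [-7.4, -11.3, 14.4]
grip_width: 0.0584
gripper_force: 66.0
```

Call:
{"name": "servo_tool", "arguments": {"commands": [[0, 0, -7, 0, 0, 0, 0.6], [0, 0, -14, 0, 0, 0, 0.6], [0, 0, -21, 0, 0, 0, 0.6], [0, 0, -28, 0, 0, 0, 0.6], [0, 0, -35, 0, 0, 0, 0.6]]}}

```text
clock: 30.1
tcp_pos: [0.649, -0.1108, 0.0267]
orientation: [3.019, 0.856, -0.008]
contact_force: [-12.1, -9.3, 18.6]
grip_width: 0.0586
gripper_force: 66.4
```

```bash
python3 -c "
from h import *
st(); ptr('11')"
```

```text
t 30.1 tcp [ 649.  -110.8   26.7] yaw 31.7 tilt [-0.24 -0.25] w 58.6 q [ 0.18  0.64 -0.15  1.71  0.13  0.8  -1.05] F [-12.1  -9.3  18.6]
top ptr 9 [692.5  74.5] mark 8 [719.6 115.2] to go along y mm 39.5
side ptr 5 [696.   69.8] mark 11 [718.9 113. ] to go along y mm 42.2
```

Call:
{"name": "servo_tool", "arguments": {"commands": [[0, 0, 0, 0, 0, 0, 0], [0, 0, 0, 0, 0, 0, 0], [0, 0, 0, 0, 0, 0, 0], [0, 0, 0, 0, 0, 0, 0]]}}

```text
clock: 30.53
tcp_pos: [0.6519, -0.1048, 0.0245]
orientation: [-3.017, -0.873, -0.001]
contact_force: [-0.7, 0.4, -0.4]
grip_width: 0.0855
gripper_force: 0.0
```

Call:
{"name": "servo_tool", "arguments": {"commands": [[0, 0, 0, 0, 0, 0, 0]]}}

```text
clock: 30.62
tcp_pos: [0.6518, -0.1051, 0.0243]
orientation: [-3.017, -0.873, -0.001]
contact_force: [0.2, -0.4, 0.3]
grip_width: 0.0856
gripper_force: 0.0
```

Call:
{"name": "servo_tool", "arguments": {"commands": [[0, 0, 0, 0, 0, 0, 0]]}}

```text
clock: 30.7
tcp_pos: [0.6517, -0.1054, 0.0243]
orientation: [-3.018, -0.872, -0.0]
contact_force: [0.4, -0.0, 0.1]
grip_width: 0.0854
gripper_force: 0.0
```

Call:
{"name": "servo_tool", "arguments": {"commands": [[0, 0, 0, 0, -2.5, 1, 0], [0, 0, 0, 0, -2.5, 1, 0.6], [0, 0, 0, 0, -2.5, 1, 0.6], [0, 0, 0, 0, -2.5, 1, 0.6], [0, 0, 0, 0, -2.5, 1, 0.6]]}}

```text
clock: 31.12
tcp_pos: [0.6519, -0.1091, 0.0259]
orientation: [3.018, 0.871, 0.001]
contact_force: [-0.5, -2.0, 4.5]
grip_width: 0.0581
gripper_force: 64.0
```

Call:
{"name": "servo_tool", "arguments": {"commands": [[0, 0, 0, 0, 0, 0, 0.6], [0, 0, -7, 0, 0, 0, 0.6], [0, 0, -14, 0, 0, 0, 0.6], [0, 0, -21, 0, 0, 0, 0.6], [0, 0, -28, 0, 0, 0, 0.6]]}}

```text
clock: 31.53
tcp_pos: [0.6519, -0.1091, 0.0259]
orientation: [3.139, 0.106, 0.001]
contact_force: [-1.7, -0.6, 3.1]
grip_width: 0.0585
gripper_force: 64.3
```

Call:
{"name": "servo_tool", "arguments": {"commands": [[0, 0, -7, 0, 0, 0, 0.6], [0, 0, -14, 0, 0, 0, 0.6], [0, 0, -21, 0, 0, 0, 0.6], [0, 0, -28, 0, 0, 0, 0.6], [0, 0, -35, 0, 0, 0, 0.6]]}}

```text
clock: 31.95
tcp_pos: [0.6518, -0.1091, 0.0259]
orientation: [3.026, -0.842, 0.001]
contact_force: [-1.5, -1.3, 4.4]
grip_width: 0.0585
gripper_force: 64.2
```

Call:
{"name": "servo_tool", "arguments": {"commands": [[0, 0, 0, 0, 0, 0, 0.6], [0, 0, 0, 0, 0, 0, 0], [0, 0, 0, 0, 0, 0, 0], [0, 0, 0, 0, 0, 0, 0], [0, 0, 0, 0, 0, 0, 0]]}}

```text
clock: 32.37
tcp_pos: [0.6514, -0.108, 0.0251]
orientation: [-3.029, 0.832, 0.001]
contact_force: [-0.1, -0.1, 0.9]
grip_width: 0.0853
gripper_force: 0.0
```

```bash
python3 -c "
from h import *
st(); ptr('12')"
```

```text
t 32.37 tcp [ 651.4 -108.    25.1] yaw -30.7 tilt [-0.02  0.03] w 85.3 q [-0.02  0.65  0.13  1.72 -0.11  0.78 -1.95] F [-0.1 -0.1  0.9]
top ptr 6 [692.4  82. ] mark 9 [720.4 115.4] to go along y mm 32.2
side ptr 7 [694.5  77.8] mark 11 [718.9 113. ] to go along y mm 34.2
```

Call:
{"name": "servo_tool", "arguments": {"commands": [[0, 0, 7, 0, 0, 0, 0], [0, 0, 14, 0, 0, 0, 0], [0, 0, 21, 0, 0, 0, 0], [0, 0, 28, 0, 0, 0, 0], [0, 0, 35, 0, 0, 0, 0]]}}

```text
clock: 32.88
tcp_pos: [0.6516, -0.1084, 0.0254]
orientation: [-3.139, -0.125, -0.0]
contact_force: [1.1, -0.3, 0.1]
grip_width: 0.0854
gripper_force: 0.0
```

Call:
{"name": "servo_tool", "arguments": {"commands": [[0, 0, 7, 0, 0, 0, 0], [0, 0, 14, 0, 0, 0, 0], [0, 0, 21, 0, 0, 0, 0], [0, 0, 28, 0, 0, 0, 0], [0, 0, 35, 0, 0, 0, 0]]}}

```text
clock: 33.3
tcp_pos: [0.6516, -0.1085, 0.0254]
orientation: [-2.956, -1.063, -0.0]
contact_force: [0.5, 0.2, 0.1]
grip_width: 0.0857
gripper_force: 0.0
```

Call:
{"name": "servo_tool", "arguments": {"commands": [[0, 0, 7, 0, 0, 0, 0], [0, 0, 14, 0, 0, 0, 0], [0, 0, 21, 0, 0, 0, 0], [0, 0, 28, 0, 0, 0, 0], [0, 0, 35, 0, 0, 0, 0]]}}

```text
clock: 33.72
tcp_pos: [0.6515, -0.1086, 0.0254]
orientation: [2.5, 1.903, 0.0]
contact_force: [0.3, -0.7, -0.1]
grip_width: 0.0853
gripper_force: 0.0
```

Call:
{"name": "servo_tool", "arguments": {"commands": [[0, 0, 7, 0, 0, 0, 0], [0, 0, 14, 0, 0, 0, 0], [0, 0, 21, 0, 0, 0, 0], [0, 0, 28, 0, 0, 0, 0], [0, 0, 35, 0, 0, 0, 0]]}}

```text
clock: 34.13
tcp_pos: [0.6515, -0.1087, 0.0254]
orientation: [-1.812, -2.566, 0.0]
contact_force: [0.5, 0.6, -0.2]
grip_width: 0.0854
gripper_force: 0.0
```

Call:
{"name": "servo_tool", "arguments": {"commands": [[0, 0, 7, 0, 0, 0, 0], [0, 0, 14, 0, 0, 0, 0], [0, 0, 21, 0, 0, 0, 0], [0, 0, 28, 0, 0, 0, 0], [0, 0, 35, 0, 0, 0, 0]]}}

```text
clock: 34.55
tcp_pos: [0.6515, -0.1088, 0.0253]
orientation: [0.957, 2.992, -0.0]
contact_force: [-0.2, -0.6, -0.2]
grip_width: 0.0853
gripper_force: 0.0
```

Call:
{"name": "servo_tool", "arguments": {"commands": [[0, 0, 7, 0, 0, 0, 0], [0, 0, 14, 0, 0, 0, 0], [0, 0, 21, 0, 0, 0, 0], [0, 0, 28, 0, 0, 0, 0], [0, 0, 35, 0, 0, 0, 0]]}}

```text
clock: 34.97
tcp_pos: [0.6515, -0.1088, 0.0253]
orientation: [-0.013, -3.142, 0.0]
contact_force: [0.4, -1.5, -1.3]
grip_width: 0.0854
gripper_force: 0.0
```

Call:
{"name": "servo_tool", "arguments": {"commands": [[0, 0, 7, 0, 0, 0, 0], [0, 0, 14, 0, 0, 0, 0], [0, 0, 21, 0, 0, 0, 0], [0, 0, 28, 0, 0, 0, 0], [0, 0, 35, 0, 0, 0, 0]]}}

```text
clock: 35.38
tcp_pos: [0.6515, -0.1089, 0.0253]
orientation: [0.932, -3.0, 0.0]
contact_force: [-0.4, 0.2, -0.6]
grip_width: 0.0858
gripper_force: 0.0
```

Call:
{"name": "servo_tool", "arguments": {"commands": [[0, 0, 7, 0, 0, 0, 0], [0, 0, 14, 0, 0, 0, 0], [0, 0, 20, 0, 0, 0, 0], [0, 0, 20, 0, 0, 0, 0], [0, 0, 20, 0, 0, 0, 0]]}}

```text
clock: 35.8
tcp_pos: [0.6515, -0.1087, 0.0251]
orientation: [1.426, -2.799, -0.001]
contact_force: [-0.3, 0.0, 0.9]
grip_width: 0.0853
gripper_force: 0.0
```

```bash
python3 -c "
from h import *
st(); ptr('13')"
```

```text
t 35.8 tcp [ 651.5 -108.7   25.1] yaw -126.0 tilt [-0.02  0.02] w 85.3 q [ 0.7   0.86 -0.95  1.67  0.79  1.04  2.  ] F [-0.3  0.   0.9]
top ptr 8 [692.8  82.3] mark 10 [719.9 115.6] to go along y mm 32.1
side ptr 7 [694.5  77.8] mark 11 [718.9 113. ] to go along y mm 34.2
```

Call:
{"name": "servo_tool", "arguments": {"commands": [[0, 0, 0, 0, 0, 1, 0.6], [0, 0, 0, 0, 0, 1, 0.6], [0, 0, 0, 0, 0, 1, 0.6], [0, 0, 0, 0, 0, 1, 0.6], [0, 0, 0, 0, 0, 1, 0.6]]}}

```text
clock: 36.32
tcp_pos: [0.6521, -0.1086, 0.0272]
orientation: [-1.43, 2.796, -0.002]
contact_force: [-1.0, -1.5, 6.1]
grip_width: 0.0581
gripper_force: 64.0
```

Call:
{"name": "servo_tool", "arguments": {"commands": [[0, 0, -7, 0, 0, 0, 0.6], [0, 0, -14, 0, 0, 0, 0.6], [0, 0, -21, 0, 0, 0, 0.6], [0, 0, -28, 0, 0, 0, 0.6], [0, 0, -35, 0, 0, 0, 0.6]]}}

```text
clock: 36.73
tcp_pos: [0.6523, -0.1089, 0.0272]
orientation: [-0.515, 3.098, -0.002]
contact_force: [0.1, -1.6, 4.0]
grip_width: 0.0583
gripper_force: 64.2
```

Call:
{"name": "servo_tool", "arguments": {"commands": [[0, 0, -7, 0, 0, 0, 0.6], [0, 0, -14, 0, 0, 0, 0.6], [0, 0, -21, 0, 0, 0, 0.6], [0, 0, -28, 0, 0, 0, 0.6], [0, 0, -35, 0, 0, 0, 0.6]]}}

```text
clock: 37.15
tcp_pos: [0.6523, -0.1092, 0.0272]
orientation: [0.441, 3.109, -0.002]
contact_force: [0.3, -2.1, 4.7]
grip_width: 0.0584
gripper_force: 64.1
```

Call:
{"name": "servo_tool", "arguments": {"commands": [[0, 0, -7, 0, 0, 0, 0.6], [0, 0, -14, 0, 0, 0, 0.6], [0, 0, -21, 0, 0, 0, 0.6], [0, 0, -28, 0, 0, 0, 0.6], [0, 0, -35, 0, 0, 0, 0.6]]}}

```text
clock: 37.57
tcp_pos: [0.6521, -0.1095, 0.0272]
orientation: [1.355, 2.832, -0.002]
contact_force: [-1.0, -1.8, 5.6]
grip_width: 0.0582
gripper_force: 64.1
```

Call:
{"name": "servo_tool", "arguments": {"commands": [[0, 0, -7, 0, 0, 0, 0.6], [0, 0, -14, 0, 0, 0, 0.6], [0, 0, -21, 0, 0, 0, 0.6], [0, 0, -28, 0, 0, 0, 0.6], [0, 0, -35, 0, 0, 0, 0.6]]}}

```text
clock: 37.98
tcp_pos: [0.6518, -0.1096, 0.0272]
orientation: [2.145, 2.294, -0.001]
contact_force: [-0.7, -2.4, 5.8]
grip_width: 0.0581
gripper_force: 64.1
```

Call:
{"name": "servo_tool", "arguments": {"commands": [[0, 0, -7, 0, 0, 0, 0.6], [0, 0, -14, 0, 0, 0, 0.6], [0, 0, -21, 0, 0, 0, 0.6], [0, 0, -28, 0, 0, 0, 0.6], [0, 0, -35, 0, 0, 0, 0.6]]}}

```text
clock: 38.4
tcp_pos: [0.6515, -0.1095, 0.0271]
orientation: [2.735, 1.543, -0.001]
contact_force: [-1.6, -2.7, 6.1]
grip_width: 0.0588
gripper_force: 64.2
```

Call:
{"name": "servo_tool", "arguments": {"commands": [[0, 0, -7, 0, 0, 0, 0.6], [0, 0, -14, 0, 0, 0, 0.6], [0, 0, -21, 0, 0, 0, 0.6], [0, 0, -28, 0, 0, 0, 0.6], [0, 0, -35, 0, 0, 0, 0.6]]}}

```text
clock: 38.82
tcp_pos: [0.6513, -0.1093, 0.0271]
orientation: [3.073, 0.649, -0.001]
contact_force: [-2.2, -2.0, 6.8]
grip_width: 0.0583
gripper_force: 64.2
```

Run:
```python
from h import *
st(); ptr('14')
a=cv2.resize(np.load("top14.npz")["im"][95:130,280:345],None,fx=6,fy=6,interpolation=cv2.INTER_CUBIC)
b=cv2.resize(np.load("side14.npz")["im"][180:215,220:285],None,fx=6,fy=6,interpolation=cv2.INTER_CUBIC)
cv2.imwrite("pics/p14.png",np.hstack([a,b]))
```

```text
t 38.82 tcp [ 651.3 -109.3   27.1] yaw 23.8 tilt [-0.02 -0.05] w 58.3 q [ 0.16  0.64 -0.13  1.71  0.11  0.79 -1.17] F [-2.2 -2.   6.8]
top ptr 7 [690.2 107.5] mark 11 [720.5 115.7] to go along y mm 6.9
side ptr 5 [693.9 104.1] mark 11 [718.9 113. ] to go along y mm 7.8
```

View pics/p14.png

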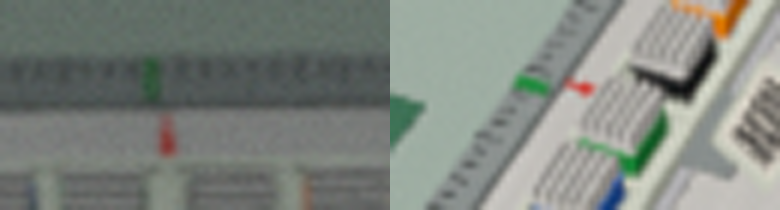

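The pointer (167,140) is still about 7 mm short of the green mark (151,80) in the top crop, so 60° more.

Call:
{"name": "servo_tool", "arguments": {"commands": [[0, 0, -6, 0, 0, 0, 0.6], [0, 0, -12, 0, 0, 0, 0.6], [0, 0, -18, 0, 0, 0, 0.6], [0, 0, -24, 0, 0, 0, 0.6], [0, 0, -30, 0, 0, 0, 0.6]]}}

```text
clock: 39.33
tcp_pos: [0.6513, -0.109, 0.0272]
orientation: [3.137, -0.167, -0.0]
contact_force: [-3.7, -2.1, 6.5]
grip_width: 0.0584
gripper_force: 64.4
```

Call:
{"name": "servo_tool", "arguments": {"commands": [[0, 0, -6, 0, 0, 0, 0.6], [0, 0, -12, 0, 0, 0, 0.6], [0, 0, -18, 0, 0, 0, 0.6], [0, 0, -24, 0, 0, 0, 0.6], [0, 0, -30, 0, 0, 0, 0.6]]}}

```text
clock: 39.75
tcp_pos: [0.6514, -0.1087, 0.0272]
orientation: [2.987, -0.973, 0.0]
contact_force: [-3.3, -1.5, 7.1]
grip_width: 0.0585
gripper_force: 64.3
```

Run:
```python
from h import *
st(); ptr('15')
a=cv2.resize(np.load("top15.npz")["im"][95:130,280:345],None,fx=6,fy=6,interpolation=cv2.INTER_CUBIC)
b=cv2.resize(np.load("side15.npz")["im"][180:215,220:285],None,fx=6,fy=6,interpolation=cv2.INTER_CUBIC)
cv2.imwrite("pics/p15.png",np.hstack([a,b]))
```

```text
t 39.75 tcp [ 651.4 -108.7   27.2] yaw -36.1 tilt [ 0.   -0.01] w 58.5 q [-0.03  0.64  0.14  1.72 -0.12  0.78 -2.03] F [-3.3 -1.5  7.1]
top ptr 9 [691.3 115.1] mark 11 [719.8 115.7] to go along y mm -0.6
side ptr 6 [695.6 110.7] mark 11 [718.9 113. ] to go along y mm 1.3
```

View pics/p15.png

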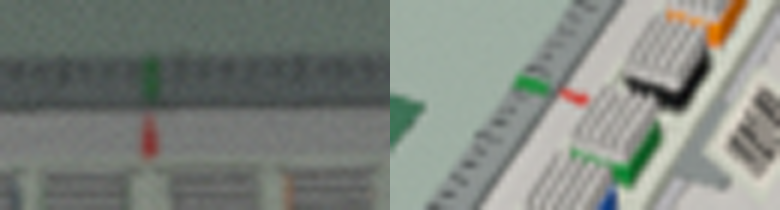

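The pointer (150,140) now lines up with the mark (151,80). Release, lift, and measure the scanner and label.

Call:
{"name": "servo_tool", "arguments": {"commands": [[0, 0, 0, 0, 0, 0, 0], [0, 0, 0, 0, 0, -2, 0], [0, 0, 0, 0, 0, -2, 0], [0, 0, 0, 0, 0, -2, 0], [0, 0, 0, 0, 0, -2, 0]]}}

```text
clock: 40.27
tcp_pos: [0.6515, -0.1082, 0.0241]
orientation: [-2.99, 0.965, 0.0]
contact_force: [-0.3, 0.1, -0.5]
grip_width: 0.0852
gripper_force: 0.0
```

Call:
{"name": "servo_tool", "arguments": {"commands": [[0, 0, 0, 0, 0, 20, 0], [0, 0, 0, 0, 0, 50, 0], [0, 0, 0, 0, 0, 80, 0], [0, 0, 7, 0, 0, 110, 0], [0, 0, 14, 0, 0, 120, 0]]}}

```text
clock: 40.68
tcp_pos: [0.6542, -0.1089, 0.1494]
orientation: [-3.086, 0.585, -0.011]
contact_force: [0.7, 0.6, 0.4]
grip_width: 0.0854
gripper_force: 0.0
```

Run:
```python
from h import *
st(); ptr('16')
def crect(pts,n,z):
    q=onz(n,pts,z); return rect(q)
for n in("top","side"):
    z=np.load(n+"16.npz"); im=z["im"]; P=cloud(n,z["d"]); X,Y,Z=P[...,0],P[...,1],P[...,2]; H,S,V=hsv(im)
    m=(X>.3)&(X<.6)&(Y>.25)&(Y<.5)&(H>20)&(H<35)&(S>140)&(V>80); k,l,s,c=cv2.connectedComponentsWithStats(m.astype(np.uint8)); i=1+s[1:,4].argmax(); m=l==i
    v,u=np.nonzero(m&(Z>.031)); print(n,"handle top",len(u),crect(np.c_[u,v],n,.036))
    m=(np.hypot(X-.51,Y-.378)<.06)&(Z>.041)&(Z<.056); print("head",m.sum(),rect(P[m]),np.median(Z[m]))
    g=(np.hypot(X-.51,Y-.378)<.06)&(H>45)&(H<85)&(S>100); print("green",P[g].mean(0).round(4))
    w=(np.hypot(X-.52,Y-.385)<.06)&((H<8)|(H>172))&(S>130); print("red",w.sum(),P[w].mean(0).round(4))
    d=(X>.3)&(X<.62)&(Y>.22)&(Y<.5)&(Z<.012)&(V<75); k,l,s,c=cv2.connectedComponentsWithStats(d.astype(np.uint8)); i=1+s[1:,4].argmax(); v,u=np.nonzero(l==i); print("pad",len(u),crect(np.c_[u,v],n,.004))
    # label plane
    m=(X>.575)&(X<.612)&(Y>.09)&(Y<.14)&(Z>.027)&(Z<.07); q=P[m]; c0=q.mean(0); print("label",m.sum(),rect(q),c0.round(4),np.linalg.svd(q-c0)[2][2].round(3), q[:,2].min(),q[:,2].max())
im=np.load("top16.npz")["im"]; a=cv2.resize(im[145:175,285:335],(500,300),interpolation=cv2.INTER_CUBIC)
b=cv2.resize(im[160:252,175:242],(218,300),interpolation=cv2.INTER_CUBIC)
ims=np.load("side16.npz")["im"]; c=cv2.resize(ims[265:315,235:330],(500,263),interpolation=cv2.INTER_CUBIC); e=cv2.resize(ims[175:235,265:325],(263,263),interpolation=cv2.INTER_CUBIC)
o=np.zeros((565,763,3),np.uint8); o[:300,:500]=a;o[:300,505:723]=b;o[302:,:500]=c;o[302:,500:]=e; cv2.imwrite("pics/s16.png",o)
```

```text
t 40.68 tcp [ 654.2 -108.9  149.4] yaw -21.5 tilt [ 0.39 -0.06] w 85.4 q [-0.    0.5   0.1   1.64 -0.06  0.99 -1.83] F [0.7 0.6 0.4]
top ptr 8 [690.6 115. ] mark 10 [719.9 115.6] to go along y mm -0.6
side ptr 6 [695.6 110.7] mark 11 [718.9 113. ] to go along y mm 1.3
top handle top 475 (447.2, 355.3, array([108. ,  30.5]), 21.0)
head 227 (497.5, 374.1, array([59.6, 44.1]), 21.4) 0.047839870496692694
green [0.5115 0.3801 0.0493]
red 43 [0.5298 0.3881 0.0321]
pad 1851 (465.7, 349.9, array([198.8,  89.7]), 20.1)
label 278 (593.3, 115.5, array([36.8, 49.2]), 1.5) [0.5892 0.1145 0.0457] [-0.696 -0.023  0.718] 0.029688537359517042 0.062431819763586915
side handle top 458 (446.0, 355.3, array([107.3,  30.6]), 21.2)
head 220 (509.3, 377.5, array([30.4, 46.7]), 20.4) 0.047481282795642954
green [0.5098 0.3771 0.0485]
red 61 [0.5286 0.386  0.0282]
pad 1313 (464.2, 348.5, array([196.6,  86.9]), 19.9)
label 177 (592.9, 114.9, array([49.9, 35.3]), 89.2) [0.5891 0.1156 0.0448] [-0.69  0.07  0.72] 0.02804087669065336 0.05928459165324251
```

View pics/s16.png

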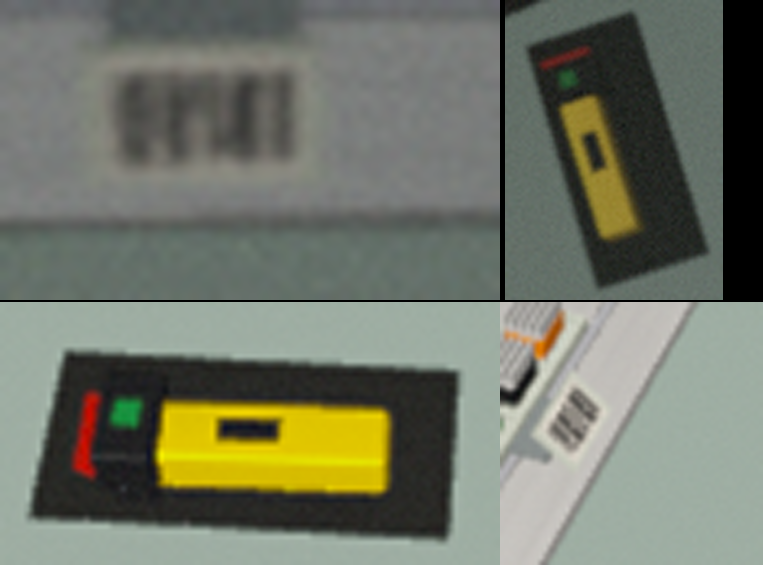

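The label centre is at (210,115) in the top crop. The scanner lies undisturbed on the pad at yaw 21°, with its red window at the far end.

Run:
```python
from h import *
o1,d1=ray("top",[(306,156.5)]);o2,d2=ray("side",[(281.5,204.7)])
A=np.c_[d1[0],-d2[0]]; t=np.linalg.lstsq(A,o2-o1,rcond=None)[0]; a=o1+t[0]*d1[0]; b=o2+t[1]*d2[0]; print((a*1000).round(1),(b*1000).round(1))
for n,u,v in(("top",306,156),("side",281,205)):
    P=cloud(n,np.load(n+"16.npz")["d"]); print(n,(P[v-1:v+2,u-1:u+2].reshape(-1,3).mean(0)*1000).round(1))
```

```text
[590.8 108.3  28.7] [588.3 107.5  28.1]
top [588.  108.   45.3]
side [582.9 118.6  41. ]
```

Call:
{"name": "servo_tool", "arguments": {"commands": [[0, 0, 6, -12, 31, 0, 0.2], [0, 0, 12, -24, 62, 0, 0.2], [0, 0, 18, -36, 93, 0, 0.2], [0, 0, 18, -50, 124, 0, 0.2], [0, 0, 18, -60, 155, 0, 0.2]]}}

```text
clock: 41.2
tcp_pos: [0.5891, 0.0477, 0.1425]
orientation: [3.139, -0.11, -0.005]
contact_force: [-0.1, 0.5, -0.6]
grip_width: 0.0683
gripper_force: 0.0
```

Call:
{"name": "servo_tool", "arguments": {"commands": [[0, 0, 6, -12, 31, 0, 0.2], [0, 0, 12, -24, 62, 0, 0.2], [0, 0, 18, -36, 93, 0, 0.2], [0, 0, 18, -50, 124, 0, 0.2], [0, 0, 18, -60, 155, 0, 0.2]]}}

```text
clock: 41.62
tcp_pos: [0.5291, 0.2025, 0.1426]
orientation: [3.118, 0.383, -0.005]
contact_force: [-0.0, 0.5, 0.7]
grip_width: 0.0682
gripper_force: 0.0
```

Call:
{"name": "servo_tool", "arguments": {"commands": [[0, 0, 6, -12, 31, 0, 0.2], [0, 0, 6.5, -24, 62, -15, 0.2], [0, 0, 6.5, -36, 93, -30, 0.2], [0, 0, 6.5, -50, 124, -50, 0.2], [0, 0, 6.5, -60, 155, -70, 0.2]]}}

```text
clock: 42.03
tcp_pos: [0.4694, 0.3574, 0.0722]
orientation: [3.091, 0.558, -0.003]
contact_force: [0.9, 0.2, -1.1]
grip_width: 0.0681
gripper_force: 0.0
```

Call:
{"name": "servo_tool", "arguments": {"commands": [[0, 0, 0, 0, 0, 0, 0.2], [0, 0, 0, 0, 0, 0, 0.2], [0, 0, 0, 0, 0, 0, 0.2]]}}

```text
clock: 42.28
tcp_pos: [0.4712, 0.3554, 0.0731]
orientation: [3.089, 0.561, -0.003]
contact_force: [-0.3, -0.5, 0.2]
grip_width: 0.0685
gripper_force: 0.0
```

```bash
python3 -c "
from h import *
st()"
```

```text
t 42.28 tcp [471.2 355.4  73.1] yaw 20.6 tilt [-0.1  -0.11] w 68.5 q [-0.61  0.49 -0.18  1.86  0.12  0.8  -2.07] F [-0.3 -0.5  0.2]
```

Run:
```python
from h import *
for n in("top","side"):
    im,d=r.grab_frame(n); np.savez(n+"17.npz",im=im,d=d)
    for t in("16","17"):
        z=np.load(n+t+".npz");P=cloud(n,z["d"]); X,Y,Z=P[...,0],P[...,1],P[...,2]
        m=(X>.572)&(X<.606)&(Y>.06)&(Y<.17)&(Z>.028)&(Z<.062); m=cv2.morphologyEx(m.astype(np.uint8),cv2.MORPH_OPEN,np.ones((3,3)))>0; q=P[m]; print(n,t,m.sum(),rect(q),(q.mean(0)*1000).round(1),"y",np.percentile(q[:,1],[1,99]).round(4),"x",np.percentile(q[:,0],[1,99]).round(4),"z",np.percentile(q[:,2],[1,99]).round(4), "yaw",np.degrees(np.arctan2(-np.polyfit(q[:,1],q[:,0]+q[:,2]*0,1)[0],1)).round(1))
        v,u=np.nonzero(m); H,S,V=hsv(z["im"]); w=m&(V>np.percentile(V[m],60)); print("  px",u.mean().round(1),v.mean().round(1),u.min(),u.max(),v.min(),v.max())
```

```text
top 16 337 (588.7, 110.5, array([29.9, 59.2]), 1.8) [589.1 110.4  45.6] y [0.0808 0.1401] x [0.5745 0.6033] z [0.0301 0.0594] yaw 1.5
  px 305.0 155.5 293 317 149 163
top 17 357 (588.1, 110.4, array([29.8, 59.2]), 2.0) [588.6 110.4  45.3] y [0.0808 0.14  ] x [0.5732 0.6027] z [0.0287 0.0603] yaw 1.9
  px 305.0 155.7 293 317 149 163
side 16 201 (587.9, 110.8, array([29.9, 61.8]), 0.3) [587.5 111.5  44.4] y [0.0814 0.1399] x [0.5731 0.6016] z [0.0294 0.0587] yaw -1.3
  px 280.6 202.2 273 288 193 211
side 17 63 (580.6, 97.6, array([17.7, 36.1]), 26.6) [581.8  97.7  38.9] y [0.0817 0.116 ] x [0.5741 0.5919] z [0.0301 0.0482] yaw 8.3
  px 284.6 200.7 282 288 196 206
```

Call:
{"name": "servo_tool", "arguments": {"commands": [[0, 0, 0.4, 0, 5, -20, 0.2], [0, 0, 0.4, 0, 8.5, -45, 0.2], [0, 0, 0.4, 0, 8.5, -70, 0.2], [0, 0, 0.4, 0, 8.5, -85, 0.2], [0, 0, 0.4, 0, 8.5, -90, 0.2]]}}

```text
clock: 42.8
tcp_pos: [0.4714, 0.3624, -0.0176]
orientation: [3.087, 0.57, -0.004]
contact_force: [-0.4, -0.1, -0.6]
grip_width: 0.0683
gripper_force: 0.0
```

Call:
{"name": "servo_tool", "arguments": {"commands": [[0, 0, 0, 0, 0, 0, 0.2], [0, 0, 0, 0, 0, 0, 0.2]]}}

```text
clock: 42.97
tcp_pos: [0.4726, 0.3647, -0.0147]
orientation: [-3.089, -0.573, -0.002]
contact_force: [-0.5, 0.8, 0.2]
grip_width: 0.0682
gripper_force: 0.0
```

Call:
{"name": "servo_tool", "arguments": {"commands": [[0, 0, 0, 0, 0, 0, 0.8], [0, 0, 0, 0, 0, 0, 0.8], [0, 0, 0, 0, 0, 0, 0.8], [0, 0, 0, 0, 0, 0, 0.8], [0, 0, 0, 0, 0, 0, 0.8]]}}

```text
clock: 43.38
tcp_pos: [0.4724, 0.3656, -0.0143]
orientation: [-3.088, -0.575, -0.003]
contact_force: [-0.6, -0.3, 6.7]
grip_width: 0.0287
gripper_force: 60.6
```

Call:
{"name": "servo_tool", "arguments": {"commands": [[0, 0, 0, 0, 0, 0, 0.8], [0, 0, 0, 0, 0, 0, 0.8]]}}

```text
clock: 43.55
tcp_pos: [0.4724, 0.3656, -0.0143]
orientation: [-3.088, -0.575, -0.003]
contact_force: [0.0, -1.0, 7.2]
grip_width: 0.0285
gripper_force: 60.6
```

```bash
python3 -c "
from h import *
st()"
```

```text
t 43.55 tcp [472.4 365.6 -14.3] yaw 21.1 tilt [0.1  0.06] w 28.5 q [-0.64  0.63 -0.16  1.88  0.16  0.64 -2.1 ] F [ 0.  -1.   7.2]
```

Call:
{"name": "servo_tool", "arguments": {"commands": [[0, 0, 0, 0, 0, 10, 0.8], [0, 0, 0, 0, 0, 30, 0.8], [0, 0, 0, 0, 0, 55, 0.8], [0, 0, 0, 0, 0, 80, 0.8], [0, 0, 0, 0, 0, 100, 0.8]]}}

```text
clock: 43.97
tcp_pos: [0.4717, 0.3653, 0.0867]
orientation: [-3.088, -0.576, -0.001]
contact_force: [0.3, 0.7, -1.3]
grip_width: 0.0289
gripper_force: 59.5
```

Call:
{"name": "servo_tool", "arguments": {"commands": [[0, 0, -3, 3, -24, 0, 0.8], [0, 0, -6, 6, -50, 0, 0.8], [0, 0, -9, 9, -76, 0, 0.8], [0, 0, -12, 11, -102, 0, 0.8], [0, 0, -15, 13, -128, 0, 0.8]]}}

```text
clock: 44.38
tcp_pos: [0.4844, 0.2358, 0.085]
orientation: [-3.137, -0.164, -0.0]
contact_force: [-0.2, 0.3, -1.7]
grip_width: 0.0287
gripper_force: 59.6
```

Call:
{"name": "servo_tool", "arguments": {"commands": [[0, 0, -2, 3, -26, 0, 0.8], [0, 0, -4, 6, -52, 0, 0.8], [0, 0, -4, 9, -78, 0, 0.8], [0, 0, -4, 11, -104, 0, 0.8], [0, 0, -4, 12, -130, 0, 0.8]]}}

```text
clock: 44.8
tcp_pos: [0.4965, 0.1059, 0.085]
orientation: [-3.141, -0.058, -0.001]
contact_force: [0.6, 0.4, -1.8]
grip_width: 0.0283
gripper_force: 59.6
```

Call:
{"name": "servo_tool", "arguments": {"commands": [[0, 0, 0, 0, 0, 0, 0.8], [0, 0, 0, 0, 0, 0, 0.8], [0, 0, 0, 0, 0, 0, 0.8]]}}

```text
clock: 45.05
tcp_pos: [0.4966, 0.1076, 0.0848]
orientation: [-3.14, -0.058, -0.001]
contact_force: [0.0, 0.6, -2.0]
grip_width: 0.0287
gripper_force: 59.6
```

```bash
python3 -c "
from h import *
st()"
```

```text
t 45.05 tcp [496.6 107.6  84.8] yaw 2.1 tilt [0.03 0.04] w 28.7 q [-0.28  0.36 -0.07  2.05  0.04  0.74 -1.9 ] F [ 0.   0.6 -2. ]
```

Call:
{"name": "servo_tool", "arguments": {"commands": [[0, 0, 0, 0.5, -0.5, -10, 0.8], [0, 0, 0, 0.5, -0.5, -22, 0.8], [0, 0, 0, 0.5, -0.5, -33, 0.8], [0, 0, 0, 0.5, -0.5, -40, 0.8], [0, 0, 0, 0.5, -0.5, -40, 0.8]]}}

```text
clock: 45.47
tcp_pos: [0.4955, 0.1069, 0.0424]
orientation: [3.14, 0.06, -0.006]
contact_force: [-0.7, -0.7, -1.6]
grip_width: 0.0286
gripper_force: 59.6
```

Call:
{"name": "servo_tool", "arguments": {"commands": [[0, 0, 0, 0, 0, 0, 0.8], [0, 0, 0, 0, 0, 0, 0.8]]}}

```text
clock: 45.63
tcp_pos: [0.4973, 0.1069, 0.0445]
orientation: [-3.141, -0.058, -0.0]
contact_force: [-0.1, -0.2, -1.9]
grip_width: 0.0285
gripper_force: 59.6
```

Run:
```python
from h import *
st()
for n in("top","side"):
    im,d=r.grab_frame(n); np.savez(n+"18.npz",im=im,d=d);P=cloud(n,d); X,Y,Z=P[...,0],P[...,1],P[...,2]; H,S,V=hsv(im)
    w=(np.hypot(X-.553,Y-.109)<.05)&((H<8)|(H>172))&(S>120); print(n,"red",w.sum(),(P[w].mean(0)*1000).round(1) if w.sum() else 0, P[w].min(0) if w.sum() else 0,P[w].max(0) if w.sum() else 0)
    h=(X>.515)&(X<.56)&(abs(Y-.108)<.04)&(Z>.095)&(Z<.118); print("headtop",h.sum(),rect(P[h]) if h.sum() else 0,np.median(Z[h]))
    g=(np.hypot(X-.535,Y-.108)<.04)&(H>45)&(H<85)&(S>100); print("green",g.sum(),(P[g].mean(0)*1000).round(1) if g.sum() else 0)
    yv=(X>.4)&(X<.54)&(abs(Y-.1)<.05)&(H>20)&(H<35)&(S>130)&(Z>.085)&(Z<.105); print("handle",yv.sum(),rect(P[yv]) if yv.sum() else 0,np.median(Z[yv]))
im=np.load("side18.npz")["im"]; cv2.imwrite("pics/s18.png",cv2.resize(im[150:260,240:360],(654,600),interpolation=cv2.INTER_CUBIC))
```

```text
t 45.63 tcp [497.3 106.9  44.5] yaw 2.1 tilt [0.02 0.01] w 28.5 q [-0.28  0.42 -0.07  2.07  0.05  0.65 -1.91] F [-0.1 -0.2 -1.9]
top red 0 0 0 0
headtop 0 0 nan
green 0 0
handle 5 (419.3, 116.7, array([6.1, 2.1]), 29.3) 0.09190393505270866
side red 19 [551.9 123.3  97.1] [0.54616607 0.1027972  0.08659524] [0.55858413 0.13091699 0.10813954]
headtop 88 (542.4, 111.5, array([26.1, 49.2]), 19.9) 0.10573721401011388
green 15 [540.5 104.2 107. ]
handle 266 (469.4, 107.6, array([109.4,  43.2]), 11.6) 0.09396848565754934
  return _methods._mean(a, axis=axis, dtype=dtype,
  ret = ret.dtype.type(ret / rcount)
```

View pics/s18.png

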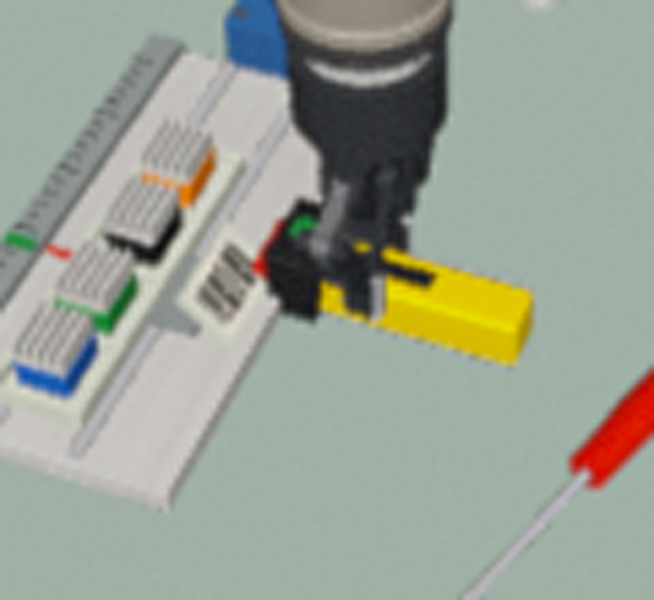

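The side view shows the scanner level in front of the label: head at (295,270), label at (225,285). Check the handle's yaw before the hold.

Run:
```python
from h import *
n="side"; z=np.load("side18.npz"); P=cloud(n,z["d"]); X,Y,Z=P[...,0],P[...,1],P[...,2]; H,S,V=hsv(z["im"])
m=(X>.4)&(X<.56)&(abs(Y-.1)<.05)&(H>20)&(H<35)&(S>130)&(V>120)
t=m&(abs(Z-.094)<.004)&(X<.475); q=P[t]; print(t.sum(),rect(q))
for a in np.arange(.415,.475,.01):
    b=q[(q[:,0]>=a)&(q[:,0]<a+.01)]; 
    if len(b)>3: print(a.round(3),len(b),np.percentile(b[:,1],[5,50,95]).round(4),np.median(b[:,2]).round(4))
k=m&(Z>.065)&(Z<.088)&(Y>.105); f=P[k]; print("side face",k.sum(),np.degrees(np.arctan(np.polyfit(f[:,0],f[:,1],1)[0])),f.mean(0))
```

```text
182 (445.0, 105.1, array([59.8, 31.3]), 0.9)
0.415 34 [0.0933 0.1075 0.1189] 0.0937
0.425 32 [0.092  0.1075 0.119 ] 0.0943
0.435 32 [0.0927 0.1067 0.1194] 0.0942
0.445 28 [0.0945 0.1063 0.1186] 0.0951
0.455 31 [0.0949 0.1095 0.1189] 0.0941
0.465 24 [0.0921 0.1106 0.1187] 0.094
side face 148 3.454125553607157 [0.46045097 0.11975728 0.07750148]
```

Call:
{"name": "servo_tool", "arguments": {"commands": [[0, 0, 0, 0, 0, 0, 0.8], [0, 0, 0, 0, 0, 0, 0.8], [0, 0, 0, 0, 0, 0, 0.8], [0, 0, 0, 0, 0, 0, 0.8], [0, 0, 0, 0, 0, 0, 0.8]]}}

```text
clock: 46.15
tcp_pos: [0.4971, 0.1065, 0.0445]
orientation: [-3.141, -0.058, -0.0]
contact_force: [0.3, -0.4, -2.2]
grip_width: 0.0287
gripper_force: 59.6
```

Call:
{"name": "servo_tool", "arguments": {"commands": [[0, 0, 0, 0, 0, 0, 0.8], [0, 0, 0, 0, 0, 0, 0.8], [0, 0, 0, 0, 0, 0, 0.8], [0, 0, 0, 0, 0, 0, 0.8], [0, 0, 0, 0, 0, 0, 0.8]]}}

```text
clock: 46.57
tcp_pos: [0.4971, 0.1066, 0.0444]
orientation: [3.141, 0.058, -0.0]
contact_force: [0.4, -0.7, -1.8]
grip_width: 0.0288
gripper_force: 59.6
```

Call:
{"name": "servo_tool", "arguments": {"commands": [[0, 0, 0, 0, 0, 0, 0.8], [0, 0, 0, 0, 0, 0, 0.8], [0, 0, 0, 0, 0, 0, 0.8], [0, 0, 0, 0, 0, 0, 0.8], [0, 0, 0, 0, 0, 0, 0.8]]}}

```text
clock: 46.98
tcp_pos: [0.4971, 0.1066, 0.0444]
orientation: [3.141, 0.058, 0.0]
contact_force: [-0.1, 0.6, -2.3]
grip_width: 0.0288
gripper_force: 59.6
```

Call:
{"name": "servo_tool", "arguments": {"commands": [[0, 0, 0, 0, 0, 0, 0.8], [0, 0, 0, 0, 0, 0, 0.8], [0, 0, 0, 0, 0, 0, 0.8], [0, 0, 0, 0, 0, 0, 0.8], [0, 0, 0, 0, 0, 0, 0.8]]}}

```text
clock: 47.4
tcp_pos: [0.4971, 0.1066, 0.0444]
orientation: [3.141, 0.058, 0.0]
contact_force: [0.0, -0.1, -1.8]
grip_width: 0.0284
gripper_force: 59.6
```

The hold is done: about 1.9 s still. Now return the scanner to the pad, slightly nearer its centre line.

Call:
{"name": "servo_tool", "arguments": {"commands": [[0, 0, 0, 0, 0, 8, 0.8], [0, 0, 0, 0, 0, 20, 0.8], [0, 0, 0, 0, 0, 34, 0.8], [0, 0, 0, 0, 0, 45, 0.8], [0, 0, 0, 0, 0, 45, 0.8]]}}

```text
clock: 47.82
tcp_pos: [0.4988, 0.1071, 0.0919]
orientation: [-3.14, -0.058, -0.007]
contact_force: [0.8, -0.6, -0.3]
grip_width: 0.0289
gripper_force: 59.6
```

Call:
{"name": "servo_tool", "arguments": {"commands": [[0, 0, 3, -2, 24, 0, 0.8], [0, 0, 6, -4, 50, 0, 0.8], [0, 0, 9, -6, 75, 0, 0.8], [0, 0, 12, -9, 100, 0, 0.8], [0, 0, 15, -11, 125, 0, 0.8]]}}

```text
clock: 48.23
tcp_pos: [0.4855, 0.2325, 0.0891]
orientation: [3.106, 0.471, -0.001]
contact_force: [0.5, -0.1, -2.1]
grip_width: 0.0285
gripper_force: 59.6
```

Call:
{"name": "servo_tool", "arguments": {"commands": [[0, 0, 2, -2, 26, 0, 0.8], [0, 0, 3.3, -4, 52, 0, 0.8], [0, 0, 3.3, -6, 78, 0, 0.8], [0, 0, 3.3, -9, 104, 0, 0.8], [0, 0, 3.3, -10.5, 125.5, 0, 0.8]]}}

```text
clock: 48.65
tcp_pos: [0.4746, 0.3591, 0.089]
orientation: [-3.091, -0.558, 0.001]
contact_force: [-0.1, -0.6, -1.5]
grip_width: 0.0284
gripper_force: 59.6
```

Call:
{"name": "servo_tool", "arguments": {"commands": [[0, 0, 0, 0, 0, -20, 0.8], [0, 0, 0, 0, 0, -45, 0.8], [0, 0, 0, 0, 0, -70, 0.8], [0, 0, 0, 0, 0, -85, 0.8], [0, 0, 0, 0, 0, -90, 0.8]]}}

```text
clock: 49.07
tcp_pos: [0.4736, 0.3554, -0.0038]
orientation: [3.089, 0.557, -0.007]
contact_force: [-1.2, -0.5, -1.8]
grip_width: 0.0285
gripper_force: 59.6
```

Call:
{"name": "servo_tool", "arguments": {"commands": [[0, 0, 0, 0, 0, 0, 0.8], [0, 0, 0, 0, 0, 0, 0.8]]}}

```text
clock: 49.23
tcp_pos: [0.4758, 0.3573, -0.0003]
orientation: [-3.092, -0.557, -0.0]
contact_force: [-0.7, 0.5, -1.4]
grip_width: 0.0288
gripper_force: 59.6
```

```bash
python3 -c "
from h import *
st()"
```

```text
t 49.23 tcp [ 4.758e+02  3.573e+02 -3.000e-01] yaw 20.4 tilt [0.01 0.02] w 28.8 q [-0.62  0.6  -0.17  1.88  0.15  0.67 -2.09] F [-0.7  0.5 -1.4]
```

Call:
{"name": "servo_tool", "arguments": {"commands": [[0, 0, 0, 0, 0, -4, 0.8], [0, 0, 0, 0, 0, -8, 0.8], [0, 0, 0, 0, 0, -11, 0.8], [0, 0, 0, 0, 0, -13, 0.8], [0, 0, 0, 0, 0, -13.5, 0.8]]}}

```text
clock: 49.65
tcp_pos: [0.4754, 0.3569, -0.0143]
orientation: [3.092, 0.557, -0.0]
contact_force: [-1.0, -1.5, 4.1]
grip_width: 0.0286
gripper_force: 60.3
```

Call:
{"name": "servo_tool", "arguments": {"commands": [[0, 0, 0, 0, 0, 0, 0.8], [0, 0, 0, 0, 0, 0, 0.5], [0, 0, 0, 0, 0, 0, 0.3], [0, 0, 0, 0, 0, 0, 0.3], [0, 0, 0, 0, 0, 0, 0.3]]}}

```text
clock: 50.07
tcp_pos: [0.4758, 0.3573, -0.0139]
orientation: [-3.092, -0.557, -0.001]
contact_force: [-0.8, 1.5, 0.6]
grip_width: 0.0601
gripper_force: 0.0
```

Call:
{"name": "servo_tool", "arguments": {"commands": [[0, 0, 0, 0, 0, 15, 0.3], [0, 0, 0, 0, 0, 45, 0.2], [0, 0, 0, 0, 0, 80, 0.2], [0, 0, 0, -10, -20, 115, 0.2], [0, 0, 0, -20, -50, 140, 0.2]]}}

```text
clock: 50.48
tcp_pos: [0.4561, 0.3106, 0.1291]
orientation: [-3.087, -0.562, -0.006]
contact_force: [0.2, -0.2, 1.2]
grip_width: 0.0683
gripper_force: 0.0
```

Call:
{"name": "servo_tool", "arguments": {"commands": [[0, 0, 0, 0, -40, 0, 0.2], [0, 0, 0, 0, -80, 0, 0.2], [0, 0, 0, 0, -120, 0, 0.2], [0, 0, 0, 0, -160, 0, 0.2], [0, 0, 0, 0, -170, 0, 0.2]]}}

```text
clock: 50.9
tcp_pos: [0.4551, 0.1299, 0.1259]
orientation: [3.091, 0.545, -0.002]
contact_force: [0.1, -0.4, -0.6]
grip_width: 0.0681
gripper_force: 0.0
```

Call:
{"name": "servo_tool", "arguments": {"commands": [[0, 0, 0, 0, -40, 0, 0.2], [0, 0, 0, 0, -80, 0, 0.2], [0, 0, 0, 0, -120, 0, 0.2], [0, 0, 0, 0, -160, 0, 0.2], [0, 0, 0, 0, -160, 0, 0.2]]}}

```text
clock: 51.32
tcp_pos: [0.4549, -0.0311, 0.126]
orientation: [3.092, 0.54, -0.001]
contact_force: [0.4, 0.0, 0.1]
grip_width: 0.0681
gripper_force: 0.0
```

Call:
{"name": "servo_tool", "arguments": {"commands": [[0, 0, 0, 0, 0, 0, 0.2], [0, 0, 0, 0, 0, 0, 0.2], [0, 0, 0, 0, 0, 0, 0.2]]}}

```text
clock: 51.57
tcp_pos: [0.4558, -0.0214, 0.126]
orientation: [-3.091, -0.56, -0.001]
contact_force: [-0.6, 0.1, 0.1]
grip_width: 0.0684
gripper_force: 0.0
```

Run:
```python
from h import *
st(); ptr('20')
for n in("top","side"):
    z=np.load(n+"20.npz"); im=z["im"]; P=cloud(n,z["d"]); X,Y,Z=P[...,0],P[...,1],P[...,2]; H,S,V=hsv(im)
    m=(X>.3)&(X<.6)&(Y>.25)&(Y<.5)&(H>20)&(H<35)&(S>140)&(V>80)&(Z>.03); v,u=np.nonzero(m); print(n,"handle",rect(onz(n,np.c_[u,v],.036)),np.median(Z[m]))
    m=(np.hypot(X-.51,Y-.372)<.04)&(Z>.041)&(Z<.056); print("head",m.sum(),np.median(Z[m]))
    for k,y in enumerate((.041,.091,.141,.188)): 
        m=(abs(X-.654)<.025)&(abs(Y-y)<.015)&(Z>.04); print(k+1,m.sum(),np.median(Z[m]).round(4),np.percentile(Z[m],[5,95]).round(3),end=" ")
    print()
t=cv2.resize(np.load("top20.npz")["im"][85:265,140:490],(780,401)); s=cv2.resize(np.load("side20.npz")["im"][120:320,150:420],(268,198)); o=np.zeros((599,780,3),np.uint8);o[:401]=t;o[401:,:268]=s;cv2.imwrite("pics/f20.png",o)
```

```text
t 51.57 tcp [455.8 -21.4 126. ] yaw 20.5 tilt [0.02 0.03] w 68.4 q [-0.04  0.22 -0.06  2.13  0.02  0.8  -1.32] F [-0.6  0.1  0.1]
top ptr 9 [691.3 115.1] mark 9 [720.1 115.4] to go along y mm -0.9
side ptr 6 [695.6 110.7] mark 11 [718.9 113. ] to go along y mm 1.3
top handle (499.6, 378.2, array([226.3,  46.6]), 30.7) 0.03566018785139913
head 228 0.047790268082638754
1 182 0.0565 [0.043 0.062] 2 160 0.0569 [0.046 0.063] 3 171 0.0563 [0.045 0.063] 4 180 0.057 [0.043 0.063] 
side handle (499.3, 379.8, array([226.7,  48.9]), 31.6) 0.03512403609775039
head 210 0.047444511968155356
1 112 0.0557 [0.043 0.061] 2 117 0.0553 [0.043 0.061] 3 130 0.0567 [0.044 0.06 ] 4 135 0.0553 [0.043 0.061]
```

View pics/f20.png

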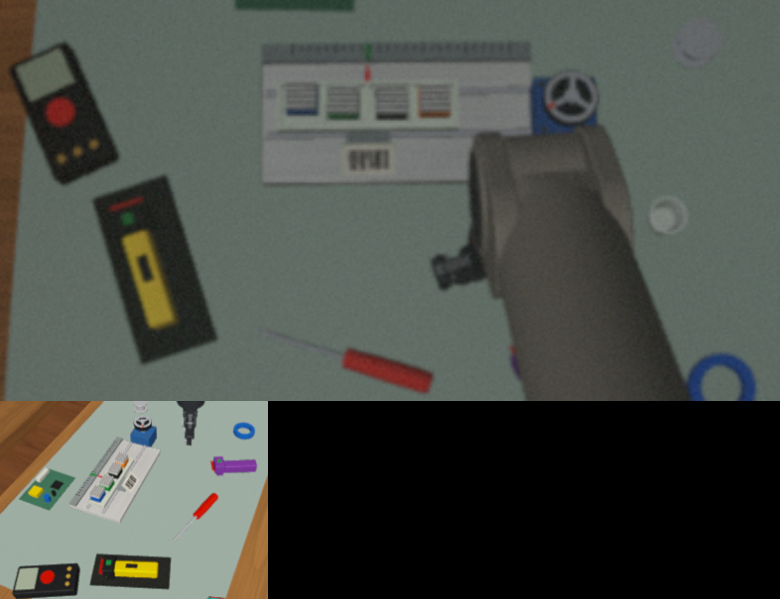

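The final picture shows all four modules flat in their pockets at (300–435,100), the pointer (367,73) at the mark (368,50), and the scanner on its pad at (145,265). The bystanders are where they started.

```bash
python3 -c "
from bench import r
print(r.hand_in())"
```

```text
the job is handed in; nothing more can be done
None
```

I handed the job in at about 52 s of the 208 s allowed: all four modules are flat in their pockets, the pointer stands at the green mark, the label was scanned for about 1.9 s, and the scanner is back on its pad and let go.

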